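# Swap the backup drives in the desk dock

### The arm

A 6-joint arm with a two-finger parallel gripper is mounted at the origin on the work surface. World frame = base frame: x ahead of the robot, y to its left, z up, the work surface at z = 0. Lengths are in m, angles in rad, forces in N, time in s.
With the tool pointing down it reaches from about 0.35 to 0.975 m from the base axis. Payload 4.9 kg.
Tool frame: the origin (TCP) lies at the very end of the fingers, on their centre line; the grasp point (between the pads) lies 19 mm behind it; z points along the fingers, y is the line along which they close (so a half turn about z gives the same grasp; the last joint's range is limited). The gripper opens to 85 mm and grips with 20 to 120 N. Pads are 22 mm wide; open, the fingers measure 114 mm over their backs; the gripper's body (76 mm by 85 mm) begins 54 mm behind the grasp point. The pads swing forward as they close: fully open they stand 13 mm farther back than shut.
Start: joints at [1.104, 0.053, 1.613, -0, 1.476, -0.119], TCP at [0.213, 0.588, 0.196] pointing down, gripper open.
Joint ranges: [-3.01, 3.01], [-1.01, 2.22], [0.06, 2.58], [-1.02, 4.17], [0.09, 2.62], [-3.14, 3.14]. Speed limits (rad/s): [2.57, 2.57, 3.14, 3.14, 3.14, 3.14].

### API

Orientations are given as a unit quaternion [w, x, y, z].
In Python, from plant import manip gives the robot as it stands.
- The arm moves only by the tool send_rows, never from a script. Its argument "increments" is a list of rows, each an object of numbers: "claw": the closure, from -1 (fully open) to 1 (shut); "dx", "dy", "dz": the shift along the tool's x, y, z in units of 0.5 m (1.0 is 0.5 m); "yaw": the turn about the tool's z in units of 1.5 rad (1.0 is 1.5 rad). A call has 1 to 20 rows; each row is the pose to reach, as a shift and turn from the pose commanded when the call began, along the tool's axes at that moment; what a row does not reach only later rows make up. A row lasts 1/8 s, in which the tool goes at most 62.5 mm and 10.7 degrees, less where a joint would pass 70% of its speed; a pose out of reach is approached as far as the arm can. A call with a number of a shift or a turn outside -1 to 1 is refused whole. A call with a gripper value outside its range is refused whole. The fingers move at their own pace and stop on an object; the grip force is fixed at half the most. Time passes only in rows, so rows that repeat a pose let the fingers close. It gives the time, the measured TCP pose, the force, the opening and the grip force at its end, in the units of the state.
- manip.state(): the state, without advancing time (a new reading comes with each control period).
- manip.grab_frame(name): name is "side" or "top" or "wrist"; returns the picture (384x512x3 uint8, red, green, blue); there is no depth.
- manip.camera_params(name): a dict with "camera_matrix" (3x3 intrinsics, pixels), "extrinsics" (4x4, takes a point from world to camera coordinates); the wrist camera has in their place "tool_from_camera" (4x4, takes a point from camera to tool coordinates, whose origin is the TCP and whose axes are the flange's). Camera axes: x right, y down, z forward; pixel columns grow to the right and rows downward; lengths in m; the calibration is good to about 2 mm. A picture is of the moment at which its call begins: read the wrist's pose just before it. camera_params takes no time and is no camera call.
- manip.job_done(): hands the job in; it is judged then, once.
The state is a dict: "time": time; "joint_pos": joint angles; "joint_vel": joint speeds; "joint_efforts": joint torques, N m; "tool_pos": TCP position; "tool_rot": TCP orientation; "contact_force": force on the tool from outside, world axes, zero at the start; "ft_torque": the same for the moment, N m; "gripper_width": opening from 0.0 (shut) to 1.0 (fully open); "grasp_force": force on a finger pad.
Only numpy, scipy, OpenCV 4.12 (cv2) and the standard library are available. Lean on these libraries where they do the work, as an engineer would, in place of code of your own. Each camera call takes 0.05 s, during which the arm holds its last target. There are 200 camera calls.

### The job

Change over the backup drives in the desk dock. Press the button fully down to stop the dock, and only then pull out the full red drive and lay it flat on the sloped stand, lengthwise and centred, with its lower end at the lip; slide each of the other drives lying on the desk (two or three, blue, green or yellow) fully home into the bay that carries the tag of its own colour. When all are in place, press the button fully down again to start the dock, and let go. Leave the mug and the book where they are.

Things in the scene. Friction and masses are not known exactly. Their poses are not given: they have to be found in the camera images.
- dock: Black drive dock fixed to the desk, 110 mm deep, 309 wide, 31 high; three bays side by side, mouths facing the robot. Origin: on the desk, on the middle bay's centre line, in the mouth plane; x points into the bays, y left, z up. Bay centre lines at y = -92, 0, +92 mm; each bay 59 mm wide, 23 high, 50 deep to a rigid stop, without a floor: drives slide in on the desk.
- dock_mouth (a point): Same point as the dock's origin. A drive fully home has its centre in this mouth plane, 10 mm above the desk, so 50 mm of it sticks out to be gripped. The walls between bays (33 mm) end in noses reaching 18 mm in front of this plane, tapered 20 degrees each side so that each mouth flares from 59 to 72 mm and leads a drive in. White roof dots only mark bays empty at first.
- tag_blue: Flat blue plate on the dock's roof over one bay, that of the blue drive; which bay varies. Axes parallel to the dock's. Origin: 31 mm above the desk on the bay's centre line, 30 mm behind the mouth plane: a drive fully home in this bay has its origin at (-30, 0, -21) mm in this frame.
- tag_green: Flat green plate on the dock's roof over one bay, that of the green drive; which bay varies. Axes parallel to the dock's. Origin: 31 mm above the desk on the bay's centre line, 30 mm behind the mouth plane: a drive fully home in this bay has its origin at (-30, 0, -21) mm in this frame.
- tag_yellow: Flat yellow plate on the dock's roof over one bay, that of the yellow drive; which bay varies. Axes parallel to the dock's. Origin: 31 mm above the desk on the bay's centre line, 30 mm behind the mouth plane: a drive fully home in this bay has its origin at (-30, 0, -21) mm in this frame.
- drive_red: A portable drive: a flat aluminium slab 100 mm long (its x), 56 mm wide (its y), 20 mm thick, about 0.16 kg, with a red panel on both faces. Origin: its centre. Both ends and both faces are alike. The full drive: it starts fully home in one of the three bays, any of them, half sticking out; nothing but sliding friction holds it there.
- drive_blue: A portable drive: a flat aluminium slab 100 mm long (its x), 56 mm wide (its y), 20 mm thick, about 0.16 kg, with a blue panel on both faces. Origin: its centre. Both ends and both faces are alike. Starts flat on the desk; may be absent. Grip it across its 56 mm width, near one end, so that the other end can go into a bay.
- drive_green: A portable drive: a flat aluminium slab 100 mm long (its x), 56 mm wide (its y), 20 mm thick, about 0.16 kg, with a green panel on both faces. Origin: its centre. Both ends and both faces are alike. Starts flat on the desk; may be absent. Grip it across its 56 mm width, near one end, so that the other end can go into a bay.
- drive_yellow: A portable drive: a flat aluminium slab 100 mm long (its x), 56 mm wide (its y), 20 mm thick, about 0.16 kg, with a yellow panel on both faces. Origin: its centre. Both ends and both faces are alike. Starts flat on the desk; may be absent. Grip it across its 56 mm width, near one end, so that the other end can go into a bay.
- stand: Narrow sloped wooden stand fixed to the desk, left or right of the work. Origin: on the desk under the deck's middle, z up. Deck 44 mm wide (y), 110 long, sloping 20 degrees, rising towards +x (away from the robot); its top surface passes 65 mm above the origin. At the low end a brass lip stands 12 mm above the deck. Foot 110 x 80 mm.
- stand_deck (a point): Middle of the deck's top surface, 65 mm above the desk. The lip's inner face is 52 mm down the slope from here, so a drive against the lip has its centre 2 mm down the slope and 10 mm above the deck. The 56 mm wide drive overhangs the deck by 6 mm each side, leaving its sides free for fingers; friction and the lip hold it.
- start (a joint): How far the dock's button is pressed, m: 0 up, 0.006 fully down. A spring pushes it back; fully down takes about 5 N.
- start_top (a point): Centre of the top of the dock's white button (radius 16 mm, pressed straight down), on a grey housing fixed to the desk, left of the work if the stand is right, and vice versa.
- mug: Blue ceramic mug, 76 mm across, 85 mm high, upright. Origin: centre of its underside. Leave alone.
- book: Green hardback book lying flat, 190 x 130 x 30 mm. Origin: centre of its underside. Leave alone.
Mind the look-alikes: they are no part of the job. Leave any purple look-alike of the stand alone. Of the things that look like the drive_yellow, take the one that is farthest to the robot's right at the start.

How it is judged:
On the way, in this order (a step that is already met when the one before it is completed fails the run):
1. the button is pressed down while the red drive is still in its bay (value of joint start above 0.0045 m and distance of drive_red from where it was at the start of the episode below 0.015 m), for 0.02 s.
2. the red drive lies on the sloped stand and every other drive present is fully home in the bay with its colour's tag (x of drive_red in the frame of stand between -0.02 and 0.016 m and y of drive_red in the frame of stand between -0.016 and 0.016 m and z of drive_red in the frame of stand between 0.063 and 0.089 m and angle between the z axis of drive_red and the z axis of stand, either way round between 0.25 and 0.45 rad and angle between the y axis of drive_red and the y axis of stand, either way round below 0.2 rad and linear speed of each of drive_red, drive_blue, drive_green, drive_yellow below 0.03 m/s and x of drive_blue in the frame of tag_blue between -0.036 and -0.024 m and y of drive_blue in the frame of tag_blue between -0.006 and 0.006 m and z of drive_blue in the frame of tag_blue between -0.027 and -0.015 m and angle between the x axis of drive_blue and the x axis of tag_blue, either way round below 0.1 rad and x of drive_green in the frame of tag_green between -0.036 and -0.024 m and y of drive_green in the frame of tag_green between -0.006 and 0.006 m and z of drive_green in the frame of tag_green between -0.027 and -0.015 m and angle between the x axis of drive_green and the x axis of tag_green, either way round below 0.1 rad and x of drive_yellow in the frame of tag_yellow between -0.036 and -0.024 m and y of drive_yellow in the frame of tag_yellow between -0.006 and 0.006 m and z of drive_yellow in the frame of tag_yellow between -0.027 and -0.015 m and angle between the x axis of drive_yellow and the x axis of tag_yellow, either way round below 0.1 rad), for 0.2 s.
3. after that the button is pressed down again (value of joint start above 0.0045 m), for 0.02 s.
At the end, for the whole second after the job is handed in: Red drive at rest on the deck, lengthwise (0.2 rad), centre within 16 mm sideways, -20 to +16 mm along x, tilted 0.25-0.45 rad; each other drive flat in the bay with its tag, within 6 mm of home and of the centre line, 0.1 rad; button pressed before and after, over 4.5 mm, and up again (all of step 2 and value of joint start below 0.002 m); the robot touches nothing.
It fails at once if the mug or the book is shifted by more than 30 mm or tipped (distance of any of mug, book from where it was at the start of the episode above 0.03 m or angle between any of mug, book's own z axis and vertical above 0.35 rad).
Of drive_blue, drive_green, drive_yellow only 2 to 3 are there at a start; the rules pass over those that are not, and their reading is None.
At some moment in a run one of drive_blue, drive_green, drive_yellow may be knocked a few centimetres aside while the robot is not near it.
Once in a run the grip may slacken for a moment while it holds something.
It also fails if it takes over 208 s, if anything falls off the work surface, if the arm or the gripper's body presses on something with over 40 N, if the wrist force passes 120 N, or if a joint passes its speed limit or range.

## Working session

There is one attempt and no reset: what is moved stays moved. The work goes in short steps, Python scripts to look and compute and a tool call to move; the robot and the scene stay as the last step left them, time stands still between calls to the robot, and variables do not carry over. Pictures are saved under pics/ and viewed, at most 14 in all, crops included, and the job is handed in when it is done.

Besides the shell and the picture viewer there is one more tool, called by a JSON object that holds its "method" and its "body". send_rows: Moves the arm, as the interface text tells. Shifts and turns lie within -1 to 1; 1 stands for 0.5 m of shift or 1.5 rad of turn. Its arguments: {"type":"object","properties":{"increments":{"type":"array","items":{"type":"object","properties":{"claw":{"type":"number"},"dx":{"type":"number"},"dy":{"type":"number"},"dz":{"type":"number"},"yaw":{"type":"number"}}}}},"required":["increments"]}

```bash
mkdir -p pics; ls; python3 - <<'E'
from plant import manip
import cv2,numpy as np
s=manip.state();print(s['tool_pos'],s['tool_rot'],s['gripper_width'],s['time'])
for n in('top','side'):
    f=manip.grab_frame(n);cv2.imwrite(f'pics/{n}0.png',f[:,:,::-1])
    p=manip.camera_params(n);print(n,np.round(p['camera_matrix'],1).tolist(),np.round(p['extrinsics'],3).tolist())
print(manip.camera_params('wrist'))
E
```

```text
pics
[0.21267656 0.58694008 0.19434088] [-3.09902474e-04  1.73018640e-01  9.84918000e-01 -9.93765458e-04] 1.001556646079314 0.0
top [[452.6, 0.0, 249.8], [0.0, 452.6, 198.4], [0.0, 0.0, 1.0]] [[-0.026, -0.999, 0.022, 0.053], [-0.997, 0.024, -0.069, 0.51], [0.069, -0.024, -0.997, 1.36], [0.0, 0.0, 0.0, 1.0]]
side [[462.1, 0.0, 254.1], [0.0, 462.1, 191.9], [0.0, 0.0, 1.0]] [[0.882, -0.471, -0.019, -0.413], [-0.332, -0.592, -0.734, 0.231], [0.335, 0.654, -0.679, 1.202], [0.0, 0.0, 0.0, 1.0]]
{'camera_matrix': array([[313.03550117,   0.        , 256.40737066],
       [  0.        , 313.03550117, 194.86004232],
       [  0.        ,   0.        ,   1.        ]]), 'tool_from_camera': array([[-1.11178655e-03, -9.58281980e-01, -2.85822343e-01,
         7.35606544e-02],
       [ 9.99999094e-01, -8.48675609e-04, -1.04440750e-03,
        -8.69651277e-04],
       [ 7.58266435e-04, -2.85823245e-01,  9.58282055e-01,
        -1.78717165e-01],
       [ 0.00000000e+00,  0.00000000e+00,  0.00000000e+00,
         1.00000000e+00]])}
```

View pics/top0.png

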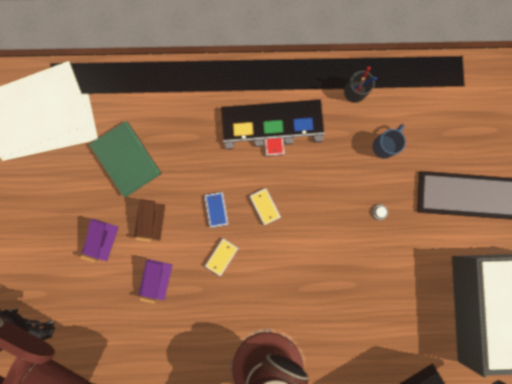

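View pics/side0.png

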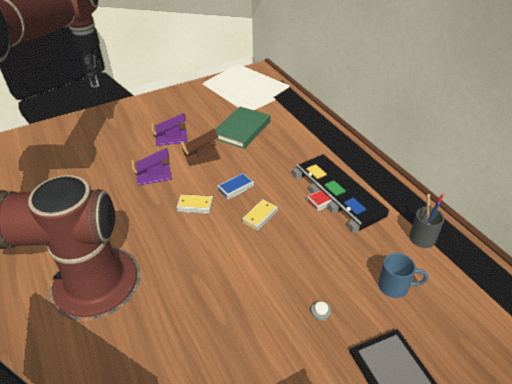

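```bash
cat > h.py <<'E'
from plant import manip
import cv2,numpy as np
from scipy.spatial.transform import Rotation as R
def rot(q): return R.from_quat(np.roll(q,-1)).as_matrix()
def cam(n):
    """K, world_from_cam"""
    p=manip.camera_params(n)
    if n!='wrist': return p['camera_matrix'],np.linalg.inv(p['extrinsics'])
    s=manip.state();T=np.eye(4);T[:3,:3]=rot(s['tool_rot']);T[:3,3]=s['tool_pos']
    return p['camera_matrix'],T@p['tool_from_camera']
def plane(c,px,z):
    K,T=c;px=np.atleast_2d(px).astype(float)
    d=np.c_[px,np.ones(len(px))]@np.linalg.inv(K).T@T[:3,:3].T
    o=T[:3,3];return o+d*((z-o[2])/d[:,2])[:,None]
def tri(c1,p1,c2,p2):
    A=[];b=[]
    for (K,T),p in((c1,p1),(c2,p2)):
        d=T[:3,:3]@np.linalg.inv(K)@[p[0],p[1],1];d/=np.linalg.norm(d);M=np.eye(3)-np.outer(d,d);A.append(M);b.append(M@T[:3,3])
    return np.linalg.lstsq(np.vstack(A),np.hstack(b),rcond=None)[0]
def snap(n,name=None):
    c=cam(n);f=manip.grab_frame(n)
    if name: cv2.imwrite(f'pics/{name}.png',f[:,:,::-1])
    return c,f
HUE=dict(red=((0,7),(173,180)),yellow=((20,33),),green=((48,75),),blue=((105,125),),purple=((130,155),),wood=((3,14),))
def blobs(f,col,smin=120,vmin=60,amin=40):
    h=cv2.cvtColor(f,cv2.COLOR_RGB2HSV);m=np.zeros(f.shape[:2],np.uint8)
    for a,b in HUE[col]: m|=cv2.inRange(h,(a,smin,vmin),(b,255,255))
    cs,_=cv2.findContours(m,cv2.RETR_EXTERNAL,cv2.CHAIN_APPROX_NONE)
    return sorted([k for k in cs if cv2.contourArea(k)>amin],key=cv2.contourArea,reverse=True)
def rect(c,k,z):
    """contour on a plane -> centre, long side, short side, angle of long axis (deg, from world x)"""
    w=plane(c,k[:,0,:],z)[:,:2]
    (x,y),(a,b),t=cv2.minAreaRect((w*1000).astype(np.float32))
    if a<b: a,b,t=b,a,t+90
    t=(t+90)%180-90
    return np.round([x,y,a,b,t],1)
E
python3 - <<'E'
from h import *
c,f=snap('top')
for col in('red','yellow','green','blue','purple'):
    for k in blobs(f,col):
        print(col,k[:,0].mean(0).round(),rect(c,k,.031 if k[:,0,1].mean()<135 else .02))
h=cv2.cvtColor(f,cv2.COLOR_RGB2HSV)
for p in((150,212),(150,235),(155,220),(120,220),(60,260),(380,212),(372,212)):print(p,h[p[1],p[0]])
# dock front grey/black
m=cv2.inRange(h[90:150,215:330],(0,0,0),(180,255,60));cs,_=cv2.findContours(m,0,1);k=max(cs,key=cv2.contourArea)+[215,90]
print('dock',rect(c,k,.031))
E
python3 - <<'E'
import cv2
a=cv2.imread('pics/top0.png')[180:315,70:290];b=cv2.imread('pics/side0.png')[100:200,120:270]
cv2.imwrite('pics/c1.png',cv2.resize(a,None,fx=3.6,fy=3.6,interpolation=2))
E
```

```text
red [ 35. 367.] [ 50.2 662.5 249.4 131.8  88.1]
red [263. 354.] [ 44.8  10.5 205.3 127.2 -76.5]
red [274. 145.] [671.6 -39.   46.8  44.4 -85.5]
red [270. 375.] [-20.1  -6.6  64.5  29.8  53.7]
red [286. 375.] [-13.4 -49.9 136.1  14.3  62.2]
red [367.  71.] [ 895.7 -331.    38.5   15.2  -28.4]
yellow [221. 257.] [336.7 130.9  88.4  44.5 -34.3]
yellow [265. 206.] [485.8  -5.   88.8  43.6  24. ]
yellow [243. 129.] [722.3  57.2  64.   43.2  88.8]
green [273. 126.] [728.1 -35.9  55.1  34.   88.8]
blue [216. 209.] [480.6 143.6  83.8  39.3   8.3]
blue [303. 124.] [ 732.5 -126.5   58.6   40.3   88.9]
purple [ 99. 239.] [398.7 496.7 102.   79.8 -18.8]
purple [155. 279.] [274.7 329.8 102.9  71.6 -12.8]
(150, 212) [ 11 149 106]
(150, 235) [ 10 148 102]
(155, 220) [ 10 151 101]
(120, 220) [ 12 148 167]
(60, 260) [ 12 149 175]
(380, 212) [ 28  17 243]
(372, 212) [ 14  69 103]
dock [751.3 -33.4 300.9  95.8 -86.7]
```

View pics/c1.png

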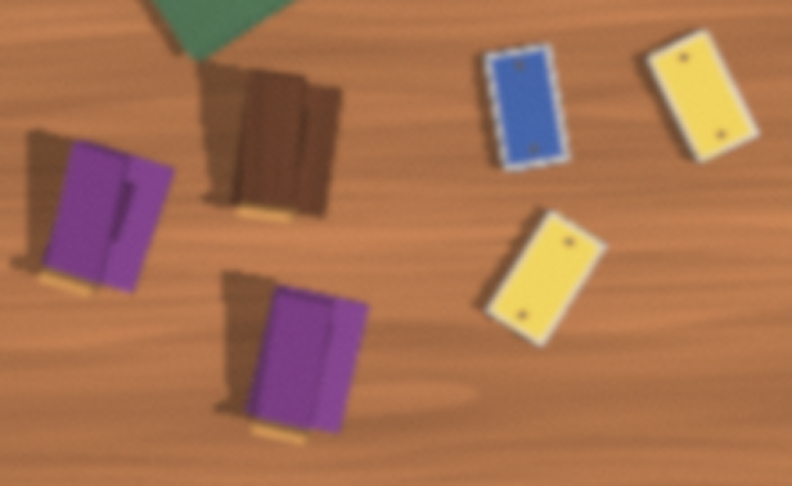

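```bash
cat >> h.py <<'E'
def go(x,y,z,deg):
    """row reaching TCP (mm) with tool x along -(heading deg)"""
    s=manip.state();M=rot(s['tool_rot']);d=M.T@(np.array([x,y,z])/1000-s['tool_pos'])/.5
    cur=np.degrees(np.arctan2(-M[1,0],-M[0,0]));t=(deg-cur+90)%180-90
    print('t%.2f row dx %.4f dy %.4f dz %.4f yaw %.4f | dist mm %.0f turn %.1f'%(s['time'],*d,-np.radians(t)/1.5,np.linalg.norm(d)*500,t))
def st():
    s=manip.state();M=rot(s['tool_rot']);print('t%.2f'%s['time'],np.round(s['tool_pos']*1000,1),'head %.1f'%np.degrees(np.arctan2(-M[1,0],-M[0,0])),'F',np.round(s['contact_force'],1),'w %.3f g %.1f'%(s['gripper_width'],s['grasp_force']))
E
python3 - <<'E'
from h import *
st();go(430,310,260,-5)
P=[]
for n,b in(('top',(355,190,405,235)),('side',(295,290,345,325))):
    c,f=snap(n);x0,y0,x1,y1=b
    h=cv2.cvtColor(f,cv2.COLOR_RGB2HSV)[y0:y1,x0:x1];m=cv2.inRange(h,(0,0,170),(180,60,255))
    k=max(cv2.findContours(m,0,1)[0],key=cv2.contourArea);(u,v),r,_=cv2.fitEllipse(k);print(n,u+x0,v+y0,r);P.append((c,(u+x0,v+y0)))
print('button',tri(*P[0],*P[1]))
print('at h=.04',plane(*P[0],.04))
E
```

```text
t0.15 [212.8 587.1 194.6] head -19.9 F [ 0.1 -1.1 -0. ] w 0.997 g 0.0
t0.15 row dx -0.5973 dy -0.3731 dz -0.1303 yaw -0.1737 | dist mm 358 turn 14.9
top 381.3588180541992 211.3989963531494 (10.619418144226074, 11.997400283813477)
side 321.31217765808105 308.0024471282959 (12.844017028808594, 13.87968921661377)
button [ 0.46035272 -0.36041711  0.01713488]
at h=.04 [[ 0.46073532 -0.35383087  0.04      ]]
```

{"method": "send_rows", "body": {"increments": [{"dx": -0.6,"dy": -0.373,"dz": -0.13,"yaw": -0.174},{"dx": -0.6,"dy": -0.373,"dz": -0.13,"yaw": -0.174},{"dx": -0.6,"dy": -0.373,"dz": -0.13,"yaw": -0.174},{"dx": -0.6,"dy": -0.373,"dz": -0.13,"yaw": -0.174},{"dx": -0.6,"dy": -0.373,"dz": -0.13,"yaw": -0.174},{"dx": -0.6,"dy": -0.373,"dz": -0.13,"yaw": -0.174},{"dx": -0.6,"dy": -0.373,"dz": -0.13,"yaw": -0.174},{"dx": -0.6,"dy": -0.373,"dz": -0.13,"yaw": -0.174},{"dx": -0.6,"dy": -0.373,"dz": -0.13,"yaw": -0.174}]}}

```text
invalid input
```

```bash
python3 - <<'E'
from h import *
st();c,f=snap('wrist','w1');np.save('w1.npy',np.array([c[0],c[1][:3,:3]]));np.save('w1t.npy',c[1])
cv2.imwrite('pics/w1b.png',cv2.resize(f[:,:,::-1],(800,600)))
go(460.5,-359,100,0)
E
```

```text
t0.25 [212.8 587.3 195. ] head -19.9 F [0.5 1.1 0.1] w 1.001 g 0.0
t0.30 row dx -1.1106 dy -1.6105 dz 0.1914 yaw -0.2319 | dist mm 983 turn 19.9
```

View pics/w1b.png

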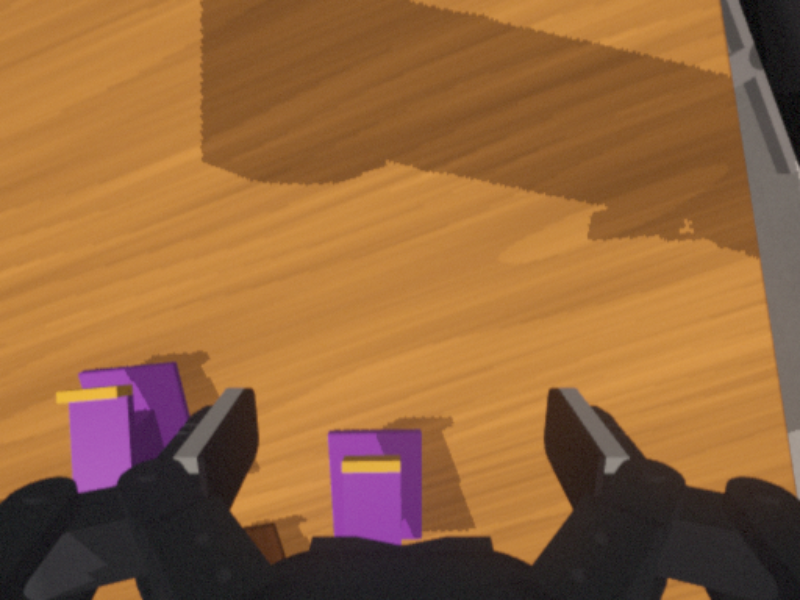

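The wrist image (upside down; robot side is up) shows only the purple look-alikes between the fingers; the move was refused, likely for lacking claw.

{"method": "send_rows", "body": {"increments": [{"dx": -0.67,"dy": -0.34,"dz": -0.13,"yaw": -0.174,"claw": -1},{"dx": -0.67,"dy": -0.34,"dz": -0.13,"yaw": -0.174,"claw": -1},{"dx": -0.67,"dy": -0.34,"dz": -0.13,"yaw": -0.174,"claw": -1},{"dx": -0.67,"dy": -0.34,"dz": -0.13,"yaw": -0.174,"claw": -1},{"dx": -0.67,"dy": -0.34,"dz": -0.13,"yaw": -0.174,"claw": -1},{"dx": -0.67,"dy": -0.34,"dz": -0.13,"yaw": -0.174,"claw": -1},{"dx": -0.67,"dy": -0.34,"dz": -0.13,"yaw": -0.174,"claw": -1},{"dx": -0.67,"dy": -0.34,"dz": -0.13,"yaw": -0.174,"claw": -1},{"dx": -0.67,"dy": -0.34,"dz": -0.13,"yaw": -0.174,"claw": -1}]}}

```text
time: 1.42
tool_pos: [0.4689, 0.3146, 0.26]
tool_rot: [-0.001, 0.042, 0.999, -0.0]
contact_force: [-0.2, -0.6, 0.4]
gripper_width: 1.001
grasp_force: 0.0
```

```bash
python3 - <<'E'
from h import *
st();c,f=snap('wrist','w2');np.savez('w2',K=c[0],T=c[1])
cv2.imwrite('pics/w2b.png',cv2.resize(f[:,:,::-1],(800,600)))
go(460.5,-359,100,0)
E
```

```text
t1.43 [468.9 314.6 260. ] head -4.9 F [-0.2 -0.6  0.4] w 1.001 g 0.0
t1.48 row dx -0.0976 dy -1.3439 dz 0.3203 yaw -0.0564 | dist mm 692 turn 4.8
```

View pics/w2b.png

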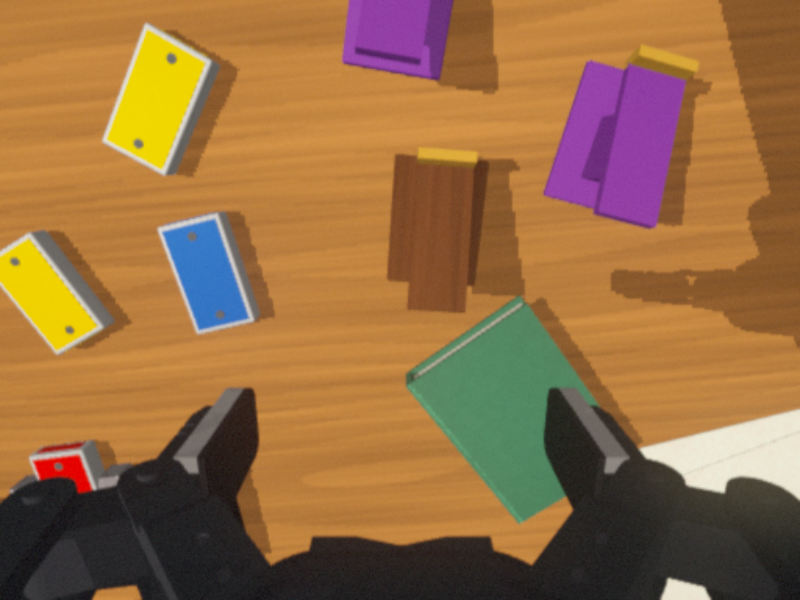

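The deck of the wooden stand spans (408,308)-(465,313) at its high end to (417,163)-(477,166) at the lip; blue, both yellows and red in the dock are seen too.

```bash
python3 - <<'E'
from h import *
d=np.load('w2.npz');c=(d['K'],d['T']);s=512/800
hi=plane(c,np.array([(408,308),(465,313)])*s,.0838)*1000;lo=plane(c,np.array([(417,164),(477,167)])*s,.0472)*1000
print(hi.round(1),lo.round(1));H=hi.mean(0);L=lo.mean(0);v=H-L
print('len',np.linalg.norm(v[:2]),'yaw',np.degrees(np.arctan2(v[1],v[0])), 'mid from hi/lo')
u=v[:2]/np.linalg.norm(v[:2]);print(H[:2]-51.7*u,L[:2]+48.9*u)
f=cv2.imread('pics/w2.png')[:,:,::-1]
for col in('yellow','blue','red'):
    for k in blobs(f,col,amin=200): print(col,rect(c,k,.02))
go(460.5,-359,200,0)
E
```

```text
[[503.7 316.2  83.8]
 [511.4 359.1  83.8]] [[400.  332.1  47.2]
 [406.2 378.   47.2]]
len 105.90105507998915 yaw -9.486486804944587 mid from hi/lo
[456.58873468 346.14295194] [451.36017418 347.01664526]
yellow [334.7 128.3  91.5  47.8 -34.2]
yellow [484.1  -7.4  91.9  48.2  24.4]
yellow [338.9 533.1  48.1   9.   70.5]
yellow [395.2 357.9  47.    9.2  80.1]
blue [478.5 141.1  90.2  46.7   8.4]
red [668.1 -42.8  48.4  43.6 -87. ]
t1.48 row dx -0.0974 dy -1.3439 dz 0.1203 yaw -0.0564 | dist mm 676 turn 4.8
```

{"method": "send_rows", "body": {"increments": [{"dx": -0.05,"dy": -0.95,"dz": 0.12,"yaw": -0.05,"claw": 1},{"dx": -0.05,"dy": -0.95,"dz": 0.12,"yaw": -0.05,"claw": 1},{"dx": -0.05,"dy": -0.95,"dz": 0.12,"yaw": -0.05,"claw": 1},{"dx": -0.05,"dy": -0.95,"dz": 0.12,"yaw": -0.05,"claw": 1},{"dx": -0.05,"dy": -0.95,"dz": 0.12,"yaw": -0.05,"claw": 1},{"dx": -0.05,"dy": -0.95,"dz": 0.12,"yaw": -0.05,"claw": 1},{"dx": -0.05,"dy": -0.95,"dz": 0.12,"yaw": -0.05,"claw": 1},{"dx": -0.05,"dy": -0.95,"dz": 0.12,"yaw": -0.05,"claw": 1},{"dx": -0.05,"dy": -0.95,"dz": 0.12,"yaw": -0.05,"claw": 1},{"dx": -0.05,"dy": -0.95,"dz": 0.12,"yaw": -0.05,"claw": 1}]}}

```text
time: 2.72
tool_pos: [0.4539, -0.1605, 0.2005]
tool_rot: [-0.0, 0.005, 1.0, 0.0]
contact_force: [0.8, 0.3, -0.1]
gripper_width: 0.004
grasp_force: 0.0
```

```bash
python3 - <<'E'
from h import *
st();go(460.5,-359,50,0)
c,f=snap('wrist','w3')
h=cv2.cvtColor(f,cv2.COLOR_RGB2HSV);m=cv2.inRange(h,(0,0,200),(180,70,255));h
for k in cv2.findContours(m,0,1)[0]:
    a=cv2.contourArea(k)
    if a>150:
        (u,v),r,_=cv2.fitEllipse(k);print(a,u,v,r,plane(c,(u,v),.02).round(4),plane(c,(u,v),.03).round(4))
E
```

```text
t2.73 [ 453.9 -160.5  200.5] head -0.6 F [ 0.8  0.3 -0.1] w 0.004 g 0.0
t2.73 row dx -0.0174 dy -0.3970 dz 0.3007 yaw -0.0069 | dist mm 249 turn 0.6
478.0 85.97116088867188 172.96380615234375 (22.826862335205078, 26.751136779785156) [[ 0.458  -0.3612  0.02  ]] [[ 0.4558 -0.3557  0.03  ]]
165.0 346.73455810546875 159.41781616210938 (31.94254493713379, 34.58587646484375) [[ 0.4455 -0.0566  0.02  ]] [[ 0.4436 -0.0594  0.03  ]]
```

{"method": "send_rows", "body": {"increments": [{"dx": -0.013,"dy": -0.399,"dz": 0.15,"yaw": -0.007,"claw": 1},{"dx": -0.013,"dy": -0.399,"dz": 0.15,"yaw": -0.007,"claw": 1},{"dx": -0.013,"dy": -0.399,"dz": 0.3,"yaw": -0.007,"claw": 1},{"dx": -0.013,"dy": -0.399,"dz": 0.3,"yaw": -0.007,"claw": 1},{"dx": -0.013,"dy": -0.399,"dz": 0.3,"yaw": -0.007,"claw": 1},{"dx": -0.013,"dy": -0.399,"dz": 0.3,"yaw": -0.007,"claw": 1},{"dx": -0.013,"dy": -0.399,"dz": 0.3,"yaw": -0.007,"claw": 1}]}}

```text
time: 3.65
tool_pos: [0.4597, -0.3611, 0.0532]
tool_rot: [0.001, -0.0, 1.0, -0.001]
contact_force: [-0.1, 0.1, 0.6]
gripper_width: -0.002
grasp_force: 0.0
```

{"method": "send_rows", "body": {"increments": [{"dx": 0,"dy": 0,"dz": 0.02,"yaw": 0,"claw": 1},{"dx": 0,"dy": 0,"dz": 0.03,"yaw": 0,"claw": 1},{"dx": 0,"dy": 0,"dz": 0.04,"yaw": 0,"claw": 1},{"dx": 0,"dy": 0,"dz": 0.05,"yaw": 0,"claw": 1}]}}

```text
time: 4.15
tool_pos: [0.4578, -0.3613, 0.0252]
tool_rot: [-0.0, 0.001, 1.0, 0.0]
contact_force: [-0.6, -0.1, -0.2]
gripper_width: -0.001
grasp_force: 0.0
```

{"method": "send_rows", "body": {"increments": [{"dx": 0,"dy": 0,"dz": 0.006,"yaw": 0,"claw": 1},{"dx": 0,"dy": 0,"dz": 0.01,"yaw": 0,"claw": 1},{"dx": 0,"dy": 0,"dz": 0.01,"yaw": 0,"claw": 1}]}}

```text
time: 4.53
tool_pos: [0.4578, -0.3614, 0.0205]
tool_rot: [-0.0, 0.001, 1.0, 0.0]
contact_force: [-0.0, -1.0, -0.2]
gripper_width: 0.002
grasp_force: 0.0
```

{"method": "send_rows", "body": {"increments": [{"dx": 0,"dy": 0,"dz": 0.004,"yaw": 0,"claw": 1},{"dx": 0,"dy": 0,"dz": 0.008,"yaw": 0,"claw": 1},{"dx": 0,"dy": 0,"dz": 0.008,"yaw": 0,"claw": 1}]}}

```text
time: 4.9
tool_pos: [0.4578, -0.3613, 0.0164]
tool_rot: [-0.0, 0.001, 1.0, 0.0]
contact_force: [-0.2, 0.6, 0.5]
gripper_width: -0.001
grasp_force: 0.0
```

{"method": "send_rows", "body": {"increments": [{"dx": 0,"dy": 0,"dz": 0.004,"yaw": 0,"claw": 1},{"dx": 0,"dy": 0,"dz": 0.008,"yaw": 0,"claw": 1},{"dx": 0,"dy": 0,"dz": 0.008,"yaw": 0,"claw": 1}]}}

```text
time: 5.28
tool_pos: [0.4577, -0.3612, 0.0123]
tool_rot: [-0.0, 0.001, 1.0, 0.0]
contact_force: [0.7, -0.4, -0.3]
gripper_width: 0.001
grasp_force: 0.0
```

```bash
python3 - <<'E'
from h import *
c,f=snap('wrist');c2,g=snap('side')
a=cv2.resize(f,(512,384));b=cv2.resize(g[270:340,270:370],(400,280),interpolation=2)
o=np.zeros((384,800,3),np.uint8);o[:,:400]=a[:,56:456];o[:280,400:]=b
cv2.imwrite('pics/b1.png',o[:,:,::-1])
E
```

```text
(no output)
```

View pics/b1.png

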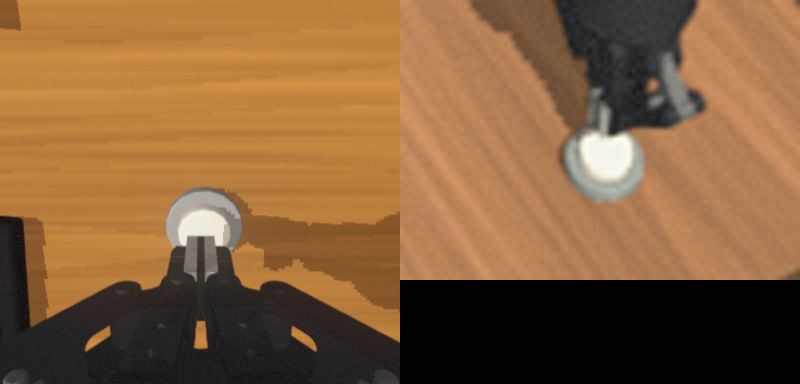

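Tip sits over the button's centre (about (204,235)); contact is just not reached yet, so continue.

{"method": "send_rows", "body": {"increments": [{"dx": 0.004,"dy": 0,"dz": 0.004,"yaw": 0,"claw": 1},{"dx": 0.004,"dy": 0,"dz": 0.007,"yaw": 0,"claw": 1},{"dx": 0.004,"dy": 0,"dz": 0.007,"yaw": 0,"claw": 1}]}}

```text
time: 5.75
tool_pos: [0.4557, -0.3612, 0.0089]
tool_rot: [-0.0, 0.001, 1.0, 0.0]
contact_force: [-0.4, 0.3, 0.8]
gripper_width: -0.003
grasp_force: 0.0
```

{"method": "send_rows", "body": {"increments": [{"dx": 0,"dy": 0,"dz": 0.004,"yaw": 0,"claw": 1},{"dx": 0,"dy": 0,"dz": 0.006,"yaw": 0,"claw": 1},{"dx": 0,"dy": 0,"dz": 0.006,"yaw": 0,"claw": 1}]}}

```text
time: 6.12
tool_pos: [0.4558, -0.3613, 0.0059]
tool_rot: [-0.0, 0.001, 1.0, 0.0]
contact_force: [1.0, 0.2, 0.0]
gripper_width: 0.001
grasp_force: 0.0
```

```bash
python3 - <<'E'
from h import *
st()
c,f=snap('wrist');c2,g=snap('side')
a=cv2.resize(f[150:300,180:330],(400,400));b=cv2.resize(g[275:325,295:345],(400,400),interpolation=2)
cv2.imwrite('pics/b2.png',np.hstack([a,b])[:,:,::-1])
E
```

```text
t6.12 [ 455.8 -361.3    5.9] head -0.1 F [1.  0.2 0. ] w 0.001 g 0.0
```

View pics/b2.png

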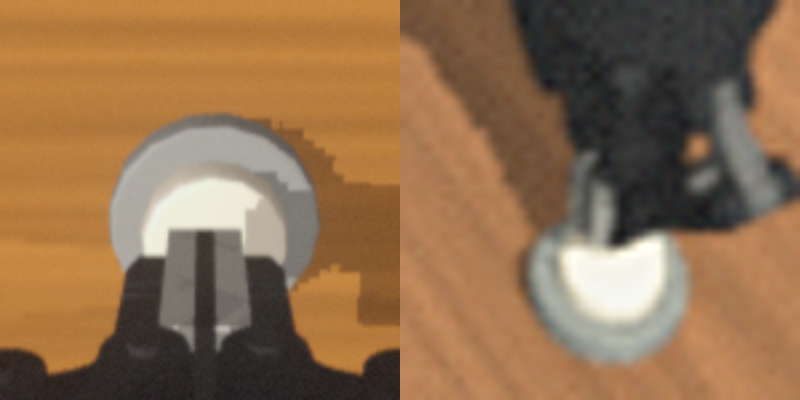

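{"method": "send_rows", "body": {"increments": [{"dx": 0,"dy": 0,"dz": 0.004,"yaw": 0,"claw": 1},{"dx": 0,"dy": 0,"dz": 0.006,"yaw": 0,"claw": 1},{"dx": 0,"dy": 0,"dz": 0.006,"yaw": 0,"claw": 1}]}}

```text
time: 6.6
tool_pos: [0.4558, -0.3613, 0.0029]
tool_rot: [-0.0, 0.001, 1.0, 0.0]
contact_force: [-0.1, -0.2, 0.2]
gripper_width: -0.001
grasp_force: 0.0
```

{"method": "send_rows", "body": {"increments": [{"dx": 0,"dy": 0,"dz": 0.004,"yaw": 0,"claw": 1},{"dx": 0,"dy": 0,"dz": 0.006,"yaw": 0,"claw": 1},{"dx": 0,"dy": 0,"dz": 0.006,"yaw": 0,"claw": 1}]}}

```text
time: 6.98
tool_pos: [0.4558, -0.3613, -0.0001]
tool_rot: [-0.0, 0.001, 1.0, 0.0]
contact_force: [-0.5, 0.6, -0.3]
gripper_width: 0.001
grasp_force: 0.0
```

{"method": "send_rows", "body": {"increments": [{"dx": 0,"dy": 0,"dz": 0.004,"yaw": 0,"claw": 1},{"dx": 0,"dy": 0,"dz": 0.006,"yaw": 0,"claw": 1},{"dx": 0,"dy": 0,"dz": 0.006,"yaw": 0,"claw": 1}]}}

```text
time: 7.35
tool_pos: [0.4558, -0.3613, -0.0031]
tool_rot: [-0.0, 0.001, 1.0, 0.0]
contact_force: [-0.3, -0.7, 0.1]
gripper_width: -0.001
grasp_force: 0.0
```

```bash
python3 - <<'E'
from h import *
s=manip.state();print({k:np.round(v,4) for k,v in s.items()})
c,f=snap('wrist');c2,g=snap('side')
for n,cc in(('wrist',c),('side',c2)):
    p=np.linalg.inv(cc[1])@np.r_[s['tool_pos'],1];q=cc[0]@p[:3];print(n,'tcp px',q[:2]/q[2])
a=cv2.resize(f[150:300,180:330],(400,400));b=cv2.resize(g[275:325,295:345],(400,400),interpolation=2)
cv2.imwrite('pics/b3.png',np.hstack([a,b])[:,:,::-1])
E
```

```text
{'time': np.float64(7.35), 'joint_pos': array([-0.7982,  0.1563,  1.8559, -0.    ,  1.1297, -2.3677]), 'joint_vel': array([ 0.0009, -0.0019, -0.0011, -0.    , -0.0008,  0.0011]), 'joint_efforts': array([-3.50000e-03, -3.84474e+01, -3.16133e+01, -4.00000e-04,
       -3.70000e-03, -0.00000e+00]), 'tool_pos': array([ 0.4558, -0.3613, -0.0031]), 'tool_rot': array([-1.e-04,  6.e-04,  1.e+00,  1.e-04]), 'contact_force': array([-0.2752, -0.7014,  0.1069]), 'ft_torque': array([ 0.0194, -0.035 , -0.0486]), 'grasp_force': np.float64(0.0), 'gripper_width': np.float64(-0.0011)}
wrist tcp px [257.62886355 226.91157074]
side tcp px [319.80995304 313.68087239]
```

View pics/b3.png

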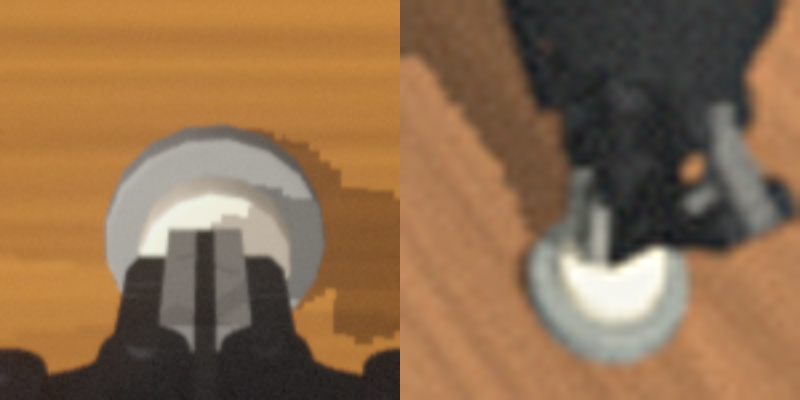

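The tip still hangs above the button though TCP reads below the desk (predicted TCP crop y=310, seen 262): the real tip is some 15–20 mm behind the reported TCP. I go on down by force.

{"method": "send_rows", "body": {"increments": [{"dx": 0,"dy": 0,"dz": 0.004,"yaw": 0,"claw": 1},{"dx": 0,"dy": 0,"dz": 0.004,"yaw": 0,"claw": 1}]}}

```text
time: 7.7
tool_pos: [0.4558, -0.3613, -0.0051]
tool_rot: [-0.0, 0.001, 1.0, 0.0]
contact_force: [-0.2, -0.5, -0.2]
gripper_width: -0.004
grasp_force: 0.0
```

{"method": "send_rows", "body": {"increments": [{"dx": 0,"dy": 0,"dz": 0.004,"yaw": 0,"claw": 1},{"dx": 0,"dy": 0,"dz": 0.004,"yaw": 0,"claw": 1}]}}

```text
time: 7.95
tool_pos: [0.4557, -0.3613, -0.0071]
tool_rot: [-0.0, 0.001, 1.0, 0.0]
contact_force: [0.1, -0.7, 0.8]
gripper_width: 0.0
grasp_force: 0.0
```

{"method": "send_rows", "body": {"increments": [{"dx": 0,"dy": 0,"dz": 0.004,"yaw": 0,"claw": 1},{"dx": 0,"dy": 0,"dz": 0.004,"yaw": 0,"claw": 1}]}}

```text
time: 8.2
tool_pos: [0.4557, -0.3612, -0.0091]
tool_rot: [-0.0, 0.001, 1.0, 0.0]
contact_force: [-0.6, -0.6, -0.3]
gripper_width: 0.001
grasp_force: 0.0
```

{"method": "send_rows", "body": {"increments": [{"dx": 0,"dy": 0,"dz": 0.004,"yaw": 0,"claw": 1},{"dx": 0,"dy": 0,"dz": 0.004,"yaw": 0,"claw": 1}]}}

```text
time: 8.45
tool_pos: [0.4558, -0.3612, -0.0111]
tool_rot: [-0.0, 0.001, 1.0, 0.0]
contact_force: [0.6, 0.2, -0.5]
gripper_width: 0.003
grasp_force: 0.0
```

{"method": "send_rows", "body": {"increments": [{"dx": 0,"dy": 0,"dz": 0.004,"yaw": 0,"claw": 1},{"dx": 0,"dy": 0,"dz": 0.004,"yaw": 0,"claw": 1}]}}

```text
time: 8.7
tool_pos: [0.4558, -0.3612, -0.0131]
tool_rot: [-0.0, 0.001, 1.0, 0.0]
contact_force: [-0.2, 0.0, -1.0]
gripper_width: 0.0
grasp_force: 0.0
```

```bash
python3 - <<'E'
from h import *
st()
c,f=snap('wrist');c2,g=snap('side')
a=cv2.resize(f[150:300,180:330],(400,400));b=cv2.resize(g[275:325,295:345],(400,400),interpolation=2)
cv2.imwrite('pics/b4.png',np.hstack([a,b])[:,:,::-1])
E
```

```text
t8.70 [ 455.8 -361.2  -13.1] head -0.1 F [-0.2  0.  -1. ] w 0.000 g 0.0
```

View pics/b4.png

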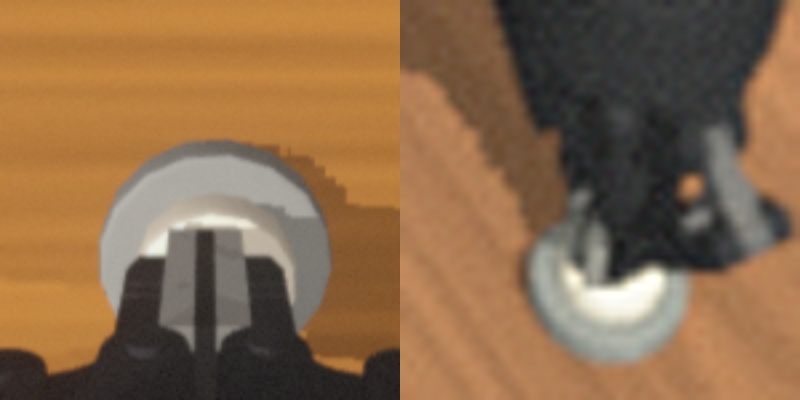

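Shadow edge on the button is nearly at the tip; contact is a few mm away.

{"method": "send_rows", "body": {"increments": [{"dx": 0,"dy": 0,"dz": 0.004,"yaw": 0,"claw": 1},{"dx": 0,"dy": 0,"dz": 0.004,"yaw": 0,"claw": 1}]}}

```text
time: 9.05
tool_pos: [0.4561, -0.3616, -0.0146]
tool_rot: [0.0, 0.001, 1.0, -0.0]
contact_force: [-0.1, -0.2, 2.1]
gripper_width: 0.001
grasp_force: 0.9
```

{"method": "send_rows", "body": {"increments": [{"dx": 0,"dy": 0,"dz": 0.004,"yaw": 0,"claw": 1},{"dx": 0,"dy": 0,"dz": 0.004,"yaw": 0,"claw": 1}]}}

```text
time: 9.3
tool_pos: [0.4561, -0.3616, -0.0166]
tool_rot: [0.0, 0.001, 1.0, -0.0]
contact_force: [0.0, -0.0, 2.7]
gripper_width: 0.0
grasp_force: 1.5
```

{"method": "send_rows", "body": {"increments": [{"dx": 0,"dy": 0,"dz": 0.004,"yaw": 0,"claw": 1},{"dx": 0,"dy": 0,"dz": 0.004,"yaw": 0,"claw": 1}]}}

```text
time: 9.55
tool_pos: [0.4561, -0.3616, -0.0187]
tool_rot: [0.0, 0.001, 1.0, -0.0]
contact_force: [-0.9, 0.7, 4.3]
gripper_width: 0.002
grasp_force: 2.1
```

{"method": "send_rows", "body": {"increments": [{"dx": 0,"dy": 0,"dz": 0.004,"yaw": 0,"claw": 1},{"dx": 0,"dy": 0,"dz": 0.004,"yaw": 0,"claw": 1}]}}

```text
time: 9.8
tool_pos: [0.4561, -0.3617, -0.0197]
tool_rot: [-0.0, 0.001, 1.0, -0.0]
contact_force: [-2.0, 1.7, 10.1]
gripper_width: -0.003
grasp_force: 5.0
```

Button fully down (10 N). Release and go look at the dock from above.

{"method": "send_rows", "body": {"increments": [{"dx": 0,"dy": 0,"dz": -0.12,"yaw": 0,"claw": 1},{"dx": 0,"dy": 0,"dz": -0.24,"yaw": 0,"claw": 0},{"dx": 0,"dy": 0,"dz": -0.36,"yaw": 0,"claw": -1},{"dx": -0.57,"dy": 0.646,"dz": -0.54,"yaw": -0.037,"claw": -1},{"dx": -0.57,"dy": 0.646,"dz": -0.54,"yaw": -0.037,"claw": -1},{"dx": -0.57,"dy": 0.646,"dz": -0.54,"yaw": -0.037,"claw": -1},{"dx": -0.57,"dy": 0.646,"dz": -0.54,"yaw": -0.037,"claw": -1},{"dx": -0.57,"dy": 0.646,"dz": -0.54,"yaw": -0.037,"claw": -1},{"dx": -0.57,"dy": 0.646,"dz": -0.54,"yaw": -0.037,"claw": -1},{"dx": -0.57,"dy": 0.646,"dz": -0.54,"yaw": -0.037,"claw": -1},{"dx": -0.57,"dy": 0.646,"dz": -0.54,"yaw": -0.037,"claw": -1},{"dx": -0.57,"dy": 0.646,"dz": -0.54,"yaw": -0.037,"claw": -1},{"dx": -0.57,"dy": 0.646,"dz": -0.54,"yaw": -0.037,"claw": -1},{"dx": -0.57,"dy": 0.646,"dz": -0.54,"yaw": -0.037,"claw": -1}]}}

```text
time: 11.55
tool_pos: [0.7406, -0.04, 0.2488]
tool_rot: [-0.0, -0.026, 1.0, -0.0]
contact_force: [-0.9, -0.1, -0.2]
gripper_width: 1.005
grasp_force: 0.0
```

```bash
python3 - <<'E'
from h import *
st()
c,f=snap('wrist','d1')
for col in('red','yellow','green','blue'):
    for k in blobs(f,col,amin=300): print(col,k[:,0].mean(0).round(),rect(c,k,.031),rect(c,k,.02))
E
```

```text
t11.55 [740.6 -40.  248.8] head 3.0 F [-0.9 -0.1 -0.2] w 1.005 g 0.0
red [259. 103.] [669.1 -40.9  45.3  43.2 -87.1] [669.2 -40.8  46.6  44.4 -87.1]
red [ 20. 259.] [ 894.9 -367.2  104.3   12.4  -45.1] [ 901.2 -376.2  107.2   12.7  -45.1]
yellow [333. 150.] [721.4  54.8  59.7  39.4 -87. ] [722.9  57.5  61.3  40.5 -87. ]
green [259. 150.] [726.2 -37.6  57.4  36.8 -87. ] [727.8 -37.4  59.   37.9 -87. ]
blue [186. 151.] [ 730.9 -130.3   58.    36.8  -87. ] [ 732.7 -132.7   59.6   37.9  -87. ]
```

View pics/d1.png

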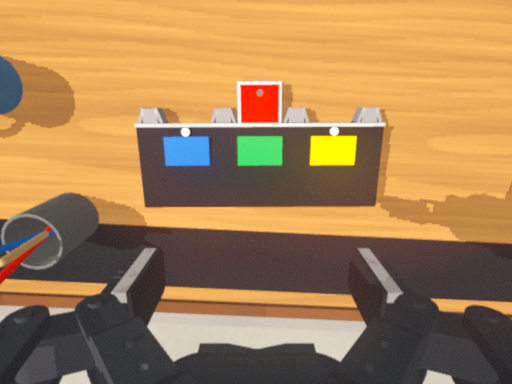

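```bash
python3 - <<'E'
from h import *
go(661,-40.4,60,3)
go(661,-40.4,0,3)
E
```

```text
t11.60 row dx 0.1592 dy 0.0074 dz 0.3781 yaw 0.0002 | dist mm 205 turn -0.0
t11.60 row dx 0.1591 dy 0.0074 dz 0.4981 yaw 0.0002 | dist mm 261 turn -0.0
```

{"method": "send_rows", "body": {"increments": [{"dx": 0.159,"dy": 0.007,"dz": 0.1,"yaw": 0,"claw": -1},{"dx": 0.159,"dy": 0.007,"dz": 0.2,"yaw": 0,"claw": -1},{"dx": 0.159,"dy": 0.007,"dz": 0.3,"yaw": 0,"claw": -1},{"dx": 0.159,"dy": 0.007,"dz": 0.38,"yaw": 0,"claw": -1},{"dx": 0.159,"dy": 0.007,"dz": 0.44,"yaw": 0,"claw": -1},{"dx": 0.159,"dy": 0.007,"dz": 0.47,"yaw": 0,"claw": -1},{"dx": 0.159,"dy": 0.007,"dz": 0.5,"yaw": 0,"claw": -1},{"dx": 0.159,"dy": 0.007,"dz": 0.5,"yaw": 0,"claw": -1}]}}

```text
time: 12.6
tool_pos: [0.6614, -0.0396, -0.0014]
tool_rot: [-0.0, -0.027, 1.0, 0.0]
contact_force: [-0.3, -0.2, 0.2]
gripper_width: 0.996
grasp_force: 0.0
```

{"method": "send_rows", "body": {"increments": [{"dx": 0,"dy": 0,"dz": 0.01,"yaw": 0,"claw": -1},{"dx": 0,"dy": 0,"dz": 0.02,"yaw": 0,"claw": -1},{"dx": 0,"dy": 0,"dz": 0.02,"yaw": 0,"claw": -1}]}}

```text
time: 12.98
tool_pos: [0.6616, -0.0395, -0.0111]
tool_rot: [-0.0, -0.027, 1.0, 0.0]
contact_force: [-0.5, -0.1, 0.5]
gripper_width: 1.0
grasp_force: 0.0
```

```bash
python3 - <<'E'
from h import *
st()
c,f=snap('wrist');c2,g=snap('side')
a=cv2.resize(f[100:384,56:456],(400,284));b=cv2.resize(g[150:250,270:400],(400,308),interpolation=2)[:284]
cv2.imwrite('pics/r1.png',np.hstack([a,b])[:,:,::-1])
E
```

```text
t12.97 [661.6 -39.5 -11.1] head 3.1 F [-0.5 -0.1  0.5] w 1.000 g 0.0
```

View pics/r1.png

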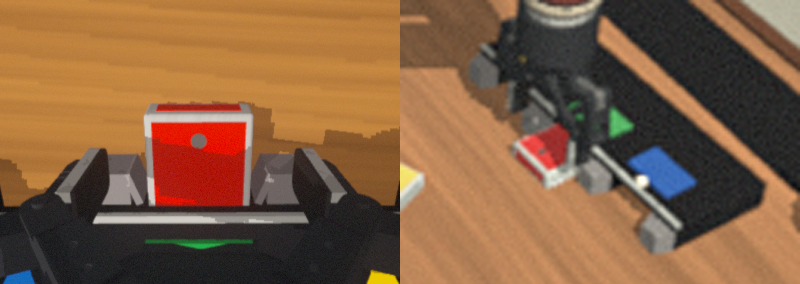

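```bash
python3 - <<'E'
from h import *
st()
w=cam('wrist');s=cam('side')
T=manip.state()
for ps in((328,200),(329.4,203),(331,206),(334,203)):
  p=tri(w,(159,250),s,ps);print(ps,(p*1000).round(1),'tool',(rot(T['tool_rot']).T@(p-T['tool_pos'])*1000).round(1))
E
```

```text
t13.07 [661.9 -39.5 -10.7] head 3.1 F [-0.3  0.2 -1. ] w 1.001 g 0.0
(328, 200) [659.5 -84.6  46.1] tool [  4.8 -44.9 -56.8]
(329.4, 203) [664.2 -87.8  35.1] tool [  0.3 -48.3 -45.8]
(331, 206) [669.4 -91.2  23.8] tool [ -4.7 -52.  -34.6]
(334, 203) [673.2 -91.2  29.5] tool [ -8.5 -52.2 -40.2]
```

The fingers still hang about 45 mm high, straddling red: tips lie ~31 mm behind the reported TCP when shut, ~44 mm when open. I'll descend accordingly.

{"method": "send_rows", "body": {"increments": [{"dx": 0.007,"dy": 0,"dz": 0.01,"yaw": 0,"claw": -1},{"dx": 0.007,"dy": 0,"dz": 0.02,"yaw": 0,"claw": -1},{"dx": 0.007,"dy": 0,"dz": 0.03,"yaw": 0,"claw": -1},{"dx": 0.007,"dy": 0,"dz": 0.03,"yaw": 0,"claw": -1}]}}

```text
time: 13.58
tool_pos: [0.6576, -0.0396, -0.0268]
tool_rot: [-0.001, -0.027, 1.0, 0.0]
contact_force: [0.1, -0.2, 0.3]
gripper_width: 1.001
grasp_force: 0.0
```

{"method": "send_rows", "body": {"increments": [{"dx": 0,"dy": 0,"dz": 0.008,"yaw": 0,"claw": -1},{"dx": 0,"dy": 0,"dz": 0.012,"yaw": 0,"claw": -1},{"dx": 0,"dy": 0,"dz": 0.012,"yaw": 0,"claw": -1}]}}

```text
time: 13.95
tool_pos: [0.6581, -0.0397, -0.0321]
tool_rot: [-0.0, -0.027, 1.0, 0.0]
contact_force: [0.5, 0.2, -0.5]
gripper_width: 1.0
grasp_force: 0.0
```

{"method": "send_rows", "body": {"increments": [{"dx": 0,"dy": 0,"dz": 0.006,"yaw": 0,"claw": -1},{"dx": 0,"dy": 0,"dz": 0.01,"yaw": 0,"claw": -1},{"dx": 0,"dy": 0,"dz": 0.01,"yaw": 0,"claw": -1}]}}

```text
time: 14.32
tool_pos: [0.658, -0.0397, -0.0372]
tool_rot: [-0.0, -0.027, 1.0, 0.0]
contact_force: [-0.7, -0.1, 0.2]
gripper_width: 1.001
grasp_force: 0.0
```

{"method": "send_rows", "body": {"increments": [{"dx": 0,"dy": 0,"dz": -0.004,"yaw": 0,"claw": -0.2},{"dx": 0,"dy": 0,"dz": -0.004,"yaw": 0,"claw": 0.2},{"dx": 0,"dy": 0,"dz": -0.004,"yaw": 0,"claw": 1},{"dx": 0,"dy": 0,"dz": -0.004,"yaw": 0,"claw": 1},{"dx": 0,"dy": 0,"dz": -0.004,"yaw": 0,"claw": 1},{"dx": 0,"dy": 0,"dz": -0.004,"yaw": 0,"claw": 1}]}}

```text
time: 15.08
tool_pos: [0.6587, -0.0399, -0.034]
tool_rot: [0.0, -0.027, 1.0, -0.0]
contact_force: [-2.2, -0.7, 6.3]
gripper_width: 0.635
grasp_force: 66.0
```

{"method": "send_rows", "body": {"increments": [{"dx": 0.02,"dy": 0,"dz": -0.003,"yaw": 0,"claw": 1},{"dx": 0.06,"dy": 0,"dz": -0.003,"yaw": 0,"claw": 1},{"dx": 0.11,"dy": 0,"dz": -0.003,"yaw": 0,"claw": 1},{"dx": 0.16,"dy": 0,"dz": -0.003,"yaw": 0,"claw": 1},{"dx": 0.2,"dy": 0,"dz": -0.01,"yaw": 0,"claw": 1},{"dx": 0.22,"dy": 0,"dz": -0.1,"yaw": 0,"claw": 1},{"dx": 0.22,"dy": 0,"dz": -0.2,"yaw": 0,"claw": 1},{"dx": 0.22,"dy": 0,"dz": -0.3,"yaw": 0,"claw": 1},{"dx": 0.22,"dy": 0,"dz": -0.4,"yaw": 0,"claw": 1},{"dx": 0.22,"dy": 0,"dz": -0.4,"yaw": 0,"claw": 1}]}}

```text
time: 16.32
tool_pos: [0.5509, -0.0462, 0.1701]
tool_rot: [0.005, -0.027, 1.0, -0.001]
contact_force: [-0.0, -0.3, -2.1]
gripper_width: 0.64
grasp_force: 65.5
```

```bash
python3 - <<'E'
from h import *
st()
c,f=snap('wrist','r2')
K,T=c
# drive as held: top plane height = tip z + ~ ; measure in the tool frame
for k in blobs(f,'red',amin=300):
    for z in (.19,.2): print(k[:,0].mean(0).round(),cv2.minAreaRect(k),rect(c,k,z))
for col in('yellow','blue'):
    for k in blobs(snap('top')[1],col): print(col,rect(cam('top'),k,.02))
E
```

```text
t16.32 [550.9 -46.2 170.1] head 3.1 F [-0.  -0.3 -2.1] w 0.640 g 65.5
[256. 295.] ((256.5, 298.5), (101.0, 109.0), 90.0) [589.7 -44.9  69.7  61.8   2.7]
[256. 295.] ((256.5, 298.5), (101.0, 109.0), 90.0) [582.5 -45.3  65.3  57.9   2.7]
[257. 229.] ((257.0, 229.0), (10.0, 98.0), 90.0) [543.7 -46.9  53.8   5.9 -86.9]
[257. 229.] ((257.0, 229.0), (10.0, 98.0), 90.0) [539.4 -47.1  50.4   5.5 -86.9]
yellow [336.8 131.   88.4  44.5 -34.2]
yellow [725.9  56.3  65.1  43.9 -86.7]
yellow [499.9  22.   52.5  26.4 -11.8]
blue [480.6 143.8  83.8  39.8   8.3]
blue [ 736.5 -128.8   61.3   40.9  -86.4]
```

View pics/r2.png

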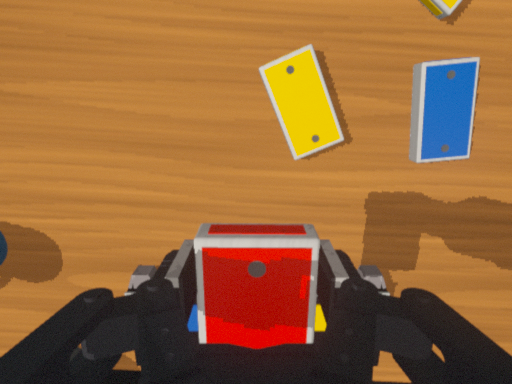

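```bash
python3 - <<'E'
from h import *
go(416.3,352.8,170,-9.5)
E
```

```text
t16.48 row dx 0.2178 dy 0.8094 dz -0.0128 yaw 0.1466 | dist mm 419 turn -12.6
```

{"method": "send_rows", "body": {"increments": [{"dx": 0.03,"dy": 0.12,"dz": 0,"yaw": 0.03,"claw": 1},{"dx": 0.06,"dy": 0.22,"dz": 0,"yaw": 0.06,"claw": 1},{"dx": 0.09,"dy": 0.32,"dz": 0,"yaw": 0.09,"claw": 1},{"dx": 0.12,"dy": 0.42,"dz": 0,"yaw": 0.12,"claw": 1},{"dx": 0.15,"dy": 0.52,"dz": 0,"yaw": 0.147,"claw": 1},{"dx": 0.18,"dy": 0.62,"dz": 0,"yaw": 0.147,"claw": 1},{"dx": 0.2,"dy": 0.72,"dz": 0,"yaw": 0.147,"claw": 1},{"dx": 0.218,"dy": 0.81,"dz": 0,"yaw": 0.147,"claw": 1},{"dx": 0.218,"dy": 0.81,"dz": 0,"yaw": 0.147,"claw": 1},{"dx": 0.218,"dy": 0.81,"dz": 0,"yaw": 0.147,"claw": 1}]}}

```text
time: 17.73
tool_pos: [0.4165, 0.3519, 0.1626]
tool_rot: [-0.002, 0.083, 0.997, -0.001]
contact_force: [1.1, 0.9, -1.1]
gripper_width: 0.639
grasp_force: 65.4
```

```bash
python3 - <<'E'
from h import *
st();go(416.3,352.8,70,-9.5)
c,f=snap('wrist','s1')
for k in blobs(f,'red',amin=300): print(cv2.boundingRect(k))
for k in blobs(f,'yellow',amin=80): print('lip?',cv2.boundingRect(k),rect(c,k,.058))
E
```

```text
t17.73 [416.5 351.9 162.6] head -9.5 F [ 1.1  0.9 -1.1] w 0.639 g 65.4
t17.73 row dx 0.0001 dy 0.0024 dz 0.1853 yaw -0.0001 | dist mm 93 turn 0.0
(202, 248, 110, 115)
(208, 224, 99, 11)
lip? (0, 80, 62, 103) [335.9 155.9  80.8  42.4 -34.2]
lip? (404, 62, 55, 19) [343.5 512.6  46.9   8.8  70.8]
lip? (234, 157, 47, 10) [395.3 354.6  42.3   8.3  80.5]
lip? (22, 76, 48, 20) [300.3 186.6  40.5   2.8  55.9]
```

{"method": "send_rows", "body": {"increments": [{"dx": 0.001,"dy": 0.001,"dz": 0.06,"yaw": 0,"claw": 1},{"dx": 0.001,"dy": 0.001,"dz": 0.12,"yaw": 0,"claw": 1},{"dx": 0.001,"dy": 0.001,"dz": 0.18,"yaw": 0,"claw": 1},{"dx": 0.001,"dy": 0.001,"dz": 0.2,"yaw": 0,"claw": 1},{"dx": 0.001,"dy": 0.001,"dz": 0.2,"yaw": 0,"claw": 1}]}}

```text
time: 18.4
tool_pos: [0.4171, 0.3524, 0.0646]
tool_rot: [-0.001, 0.084, 0.996, -0.0]
contact_force: [-0.2, -0.2, -1.1]
gripper_width: 0.64
grasp_force: 65.4
```

{"method": "send_rows", "body": {"increments": [{"dx": 0,"dy": 0,"dz": 0.01,"yaw": 0,"claw": 1},{"dx": 0,"dy": 0,"dz": 0.02,"yaw": 0,"claw": 1},{"dx": 0,"dy": 0,"dz": 0.03,"yaw": 0,"claw": 1},{"dx": 0,"dy": 0,"dz": 0.03,"yaw": 0,"claw": 1}]}}

```text
time: 18.9
tool_pos: [0.4168, 0.3532, 0.0496]
tool_rot: [-0.0, 0.083, 0.997, -0.0]
contact_force: [-0.4, -0.5, -1.2]
gripper_width: 0.637
grasp_force: 65.4
```

{"method": "send_rows", "body": {"increments": [{"dx": 0,"dy": 0,"dz": 0.008,"yaw": 0,"claw": 1},{"dx": 0,"dy": 0,"dz": 0.012,"yaw": 0,"claw": 1},{"dx": 0,"dy": 0,"dz": 0.012,"yaw": 0,"claw": 1}]}}

```text
time: 19.27
tool_pos: [0.4171, 0.3538, 0.0448]
tool_rot: [-0.0, 0.083, 0.997, 0.0]
contact_force: [-4.3, 0.4, 4.2]
gripper_width: 0.644
grasp_force: 38.3
```

{"method": "send_rows", "body": {"increments": [{"dx": 0,"dy": 0,"dz": 0.006,"yaw": 0,"claw": 1},{"dx": 0,"dy": 0,"dz": 0.012,"yaw": 0,"claw": 1},{"dx": 0,"dy": 0,"dz": 0.012,"yaw": 0,"claw": 1}]}}

```text
time: 19.65
tool_pos: [0.4175, 0.3542, 0.0388]
tool_rot: [0.0, 0.083, 0.997, 0.001]
contact_force: [-5.4, -0.2, 6.5]
gripper_width: 0.641
grasp_force: 68.6
```

{"method": "send_rows", "body": {"increments": [{"dx": 0,"dy": 0,"dz": 0.006,"yaw": 0,"claw": 1},{"dx": 0,"dy": 0,"dz": 0.012,"yaw": 0,"claw": 1},{"dx": 0,"dy": 0,"dz": 0.012,"yaw": 0,"claw": 1}]}}

```text
time: 20.02
tool_pos: [0.4177, 0.3542, 0.033]
tool_rot: [0.001, 0.083, 0.997, 0.001]
contact_force: [-4.3, 0.5, 6.1]
gripper_width: 0.639
grasp_force: 68.9
```

```bash
python3 - <<'E'
from h import *
st()
f=snap('wrist')[1];c,g=snap('side','s2')
for k in blobs(f,'red',amin=100): print('w',cv2.boundingRect(k))
for k in blobs(g[90:200,150:260],'red',amin=20): print('s',cv2.minAreaRect(k))
a=cv2.resize(f,(400,300));b=cv2.resize(g[90:180,150:270],(400,300),interpolation=2)
cv2.imwrite('pics/s3.png',np.hstack([a,b])[:,:,::-1])
E
```

```text
t20.02 [417.7 354.2  33. ] head -9.5 F [-4.3  0.5  6.1] w 0.639 g 68.9
w (203, 246, 108, 115)
w (209, 228, 96, 7)
s ((51.68492889404297, 40.99314880371094), (8.895127296447754, 19.311790466308594), 69.44395446777344)
```

{"method": "send_rows", "body": {"increments": [{"dx": 0,"dy": 0,"dz": 0.006,"yaw": 0,"claw": 1},{"dx": 0,"dy": 0,"dz": 0.012,"yaw": 0,"claw": 1},{"dx": 0,"dy": 0,"dz": 0.012,"yaw": 0,"claw": 1}]}}

```text
time: 20.5
tool_pos: [0.418, 0.3542, 0.0268]
tool_rot: [0.001, 0.083, 0.997, 0.001]
contact_force: [-4.0, 0.6, 5.3]
gripper_width: 0.643
grasp_force: 68.9
```

{"method": "send_rows", "body": {"increments": [{"dx": 0,"dy": 0,"dz": 0.006,"yaw": 0,"claw": 1},{"dx": 0,"dy": 0,"dz": 0.01,"yaw": 0,"claw": 1},{"dx": 0,"dy": 0,"dz": 0.01,"yaw": 0,"claw": 1}]}}

```text
time: 20.88
tool_pos: [0.4182, 0.354, 0.022]
tool_rot: [0.001, 0.083, 0.997, 0.001]
contact_force: [-3.1, -0.8, 5.7]
gripper_width: 0.639
grasp_force: 69.2
```

{"method": "send_rows", "body": {"increments": [{"dx": 0,"dy": 0,"dz": 0.003,"yaw": 0,"claw": 1},{"dx": 0,"dy": 0,"dz": 0.006,"yaw": 0,"claw": 1},{"dx": 0,"dy": 0,"dz": 0.006,"yaw": 0,"claw": 1}]}}

```text
time: 21.25
tool_pos: [0.4184, 0.3541, 0.0194]
tool_rot: [0.001, 0.083, 0.997, 0.001]
contact_force: [-3.6, -0.9, 6.5]
gripper_width: 0.636
grasp_force: 69.4
```

{"method": "send_rows", "body": {"increments": [{"dx": 0,"dy": 0,"dz": 0.003,"yaw": 0,"claw": 1},{"dx": 0,"dy": 0,"dz": 0.004,"yaw": 0,"claw": 1},{"dx": 0,"dy": 0,"dz": 0.004,"yaw": 0,"claw": 1}]}}

```text
time: 21.62
tool_pos: [0.4183, 0.3541, 0.0194]
tool_rot: [0.001, 0.083, 0.997, 0.0]
contact_force: [-9.7, -5.2, 18.8]
gripper_width: 0.643
grasp_force: 70.9
```

{"method": "send_rows", "body": {"increments": [{"dx": 0,"dy": 0,"dz": 0.003,"yaw": 0,"claw": 1},{"dx": 0,"dy": 0,"dz": 0.004,"yaw": 0,"claw": 1},{"dx": 0,"dy": 0,"dz": 0.004,"yaw": 0,"claw": 1}]}}

```text
time: 22.0
tool_pos: [0.4183, 0.3541, 0.0193]
tool_rot: [0.0, 0.083, 0.997, 0.0]
contact_force: [-16.1, -9.4, 30.0]
gripper_width: 0.64
grasp_force: 72.3
```

Drive is seated (force jumps at TCP 19 mm). Unload, open, rise and check.

{"method": "send_rows", "body": {"increments": [{"dx": 0,"dy": 0,"dz": -0.007,"yaw": 0,"claw": 1},{"dx": 0,"dy": 0,"dz": -0.007,"yaw": 0,"claw": 0.1},{"dx": 0,"dy": 0,"dz": -0.007,"yaw": 0,"claw": -0.5},{"dx": 0,"dy": 0,"dz": -0.007,"yaw": 0,"claw": -1},{"dx": 0,"dy": 0,"dz": -0.007,"yaw": 0,"claw": -1},{"dx": 0,"dy": 0,"dz": -0.1,"yaw": 0,"claw": -1},{"dx": 0,"dy": 0,"dz": -0.2,"yaw": 0,"claw": -1},{"dx": -0.1,"dy": 0,"dz": -0.4,"yaw": 0,"claw": -1},{"dx": -0.16,"dy": 0,"dz": -0.5,"yaw": 0,"claw": -1},{"dx": -0.16,"dy": 0,"dz": -0.5,"yaw": 0,"claw": -1},{"dx": -0.16,"dy": 0,"dz": -0.5,"yaw": 0,"claw": -1}]}}

```text
time: 23.38
tool_pos: [0.4992, 0.3406, 0.2687]
tool_rot: [0.003, 0.084, 0.996, 0.002]
contact_force: [-0.8, 0.1, 0.3]
gripper_width: 1.002
grasp_force: 0.0
```

```bash
python3 - <<'E'
from h import *
st()
c,f=snap('wrist','s4');ct,g=snap('top');cs,h=snap('side')
for k in blobs(f,'red',amin=300): print('w',cv2.boundingRect(k),rect(c,k,.083), 'tilted box px',cv2.boxPoints(cv2.minAreaRect(k)).round().tolist())
for col in('yellow','blue'):
    for k in blobs(f,col,amin=300): print(col,rect(c,k,.02))
    for k in blobs(g,col): print('top',col,rect(ct,k,.02))
a=cv2.resize(f[:300],(400,234));b=cv2.resize(h[90:180,150:270],(312,234),interpolation=2)
cv2.imwrite('pics/s4b.png',np.hstack([a,b])[:,:,::-1])
E
```

```text
t23.38 [499.2 340.6 268.7] head -9.6 F [-0.8  0.1  0.3] w 1.002 g 0.0
w (235, 82, 42, 81) [451.1 347.5  88.8  48.3  -9.7] tilted box px [[235.0, 82.0], [276.0, 82.0], [276.0, 162.0], [235.0, 162.0]]
yellow [334.5 128.3  91.5  47.9 -34.3]
yellow [481.5  -4.2  85.9  47.7  25.9]
top yellow [336.7 130.9  88.4  44.6 -34.1]
top yellow [480.8  -2.8  88.8  45.2  27.5]
top yellow [725.9  56.3  65.1  44.3 -86.7]
blue [478.3 140.9  90.   46.6   8.5]
top blue [480.6 143.8  83.8  39.7   8.2]
top blue [ 735.  -128.1   59.    40.6   88.9]
```

View pics/s4b.png

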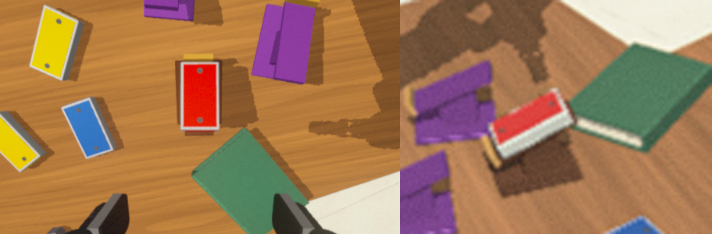

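Red lies lengthwise on the deck, flat against the slope, centre (451,347) mm; yellow (rightmost) now at (481,-3), 27°.

```bash
python3 - <<'E'
from h import *
go(447,-21,100,27);go(447,-21,20,27)
E
```

```text
t23.52 row dx -0.0251 dy -0.7270 dz 0.3254 yaw -0.4250 | dist mm 398 turn 36.5
t23.52 row dx -0.0255 dy -0.7268 dz 0.4854 yaw -0.4250 | dist mm 437 turn 36.5
```

{"method": "send_rows", "body": {"increments": [{"dx": -0.025,"dy": -0.727,"dz": 0,"yaw": -0.425,"claw": -1},{"dx": -0.025,"dy": -0.727,"dz": 0,"yaw": -0.425,"claw": -1},{"dx": -0.025,"dy": -0.727,"dz": 0.1,"yaw": -0.425,"claw": -1},{"dx": -0.025,"dy": -0.727,"dz": 0.2,"yaw": -0.425,"claw": -1},{"dx": -0.025,"dy": -0.727,"dz": 0.32,"yaw": -0.425,"claw": -1},{"dx": -0.025,"dy": -0.727,"dz": 0.32,"yaw": -0.425,"claw": -1},{"dx": -0.025,"dy": -0.727,"dz": 0.32,"yaw": -0.425,"claw": -1},{"dx": -0.025,"dy": -0.727,"dz": 0.32,"yaw": -0.425,"claw": -1},{"dx": -0.025,"dy": -0.727,"dz": 0.32,"yaw": -0.425,"claw": -1},{"dx": -0.025,"dy": -0.727,"dz": 0.32,"yaw": -0.425,"claw": -1}]}}

```text
time: 24.78
tool_pos: [0.449, -0.0196, 0.1051]
tool_rot: [0.001, -0.234, 0.972, -0.0]
contact_force: [0.1, -0.6, -0.5]
gripper_width: 0.999
grasp_force: 0.0
```

```bash
python3 - <<'E'
from h import *
st();c,f=snap('wrist')
for k in blobs(f,'yellow',amin=300): print(cv2.boundingRect(k),rect(c,k,.02))
go(447,-21,10,27);go(447,-21,-36,27)
E
```

```text
t24.77 [449.  -19.6 105.1] head 27.1 F [ 0.1 -0.6 -0.5] w 0.999 g 0.0
(415, 104, 97, 96) [339.2 127.   83.   48.2 -34.2]
(230, 176, 55, 96) [479.4  -4.3  92.   48.2  25.7]
t24.82 row dx 0.0054 dy -0.0003 dz 0.1905 yaw 0.0012 | dist mm 95 turn -0.1
t24.82 row dx 0.0055 dy -0.0002 dz 0.2825 yaw 0.0012 | dist mm 141 turn -0.1
```

{"method": "send_rows", "body": {"increments": [{"dx": 0.009,"dy": 0,"dz": 0.1,"yaw": 0.01,"claw": -1},{"dx": 0.009,"dy": 0,"dz": 0.18,"yaw": 0.01,"claw": -1},{"dx": 0.009,"dy": 0,"dz": 0.23,"yaw": 0.01,"claw": -1},{"dx": 0.009,"dy": 0,"dz": 0.26,"yaw": 0.01,"claw": -1},{"dx": 0.009,"dy": 0,"dz": 0.276,"yaw": 0.01,"claw": -1},{"dx": 0.009,"dy": 0,"dz": 0.276,"yaw": 0.01,"claw": -1}]}}

```text
time: 25.58
tool_pos: [0.4448, -0.0224, -0.0335]
tool_rot: [0.0, -0.226, 0.974, -0.0]
contact_force: [0.7, 0.9, 0.7]
gripper_width: 0.999
grasp_force: 0.0
```

{"method": "send_rows", "body": {"increments": [{"dx": 0,"dy": 0,"dz": 0,"yaw": 0,"claw": -0.2},{"dx": 0,"dy": 0,"dz": 0,"yaw": 0,"claw": 0.2},{"dx": 0,"dy": 0,"dz": 0,"yaw": 0,"claw": 1},{"dx": 0,"dy": 0,"dz": 0,"yaw": 0,"claw": 1},{"dx": 0,"dy": 0,"dz": 0,"yaw": 0,"claw": 1},{"dx": 0,"dy": 0,"dz": 0,"yaw": 0,"claw": 1}]}}

```text
time: 26.32
tool_pos: [0.4456, -0.0227, -0.0325]
tool_rot: [0.001, -0.226, 0.974, -0.0]
contact_force: [-0.6, 0.3, 6.7]
gripper_width: 0.64
grasp_force: 64.7
```

{"method": "send_rows", "body": {"increments": [{"dx": 0,"dy": 0,"dz": -0.04,"yaw": 0,"claw": 1},{"dx": 0,"dy": 0,"dz": -0.1,"yaw": 0,"claw": 1},{"dx": 0,"dy": 0,"dz": -0.16,"yaw": 0,"claw": 1},{"dx": 0,"dy": 0,"dz": -0.16,"yaw": 0,"claw": 1}]}}

```text
time: 26.82
tool_pos: [0.4461, -0.0229, 0.0481]
tool_rot: [0.002, -0.226, 0.974, -0.001]
contact_force: [0.7, -0.5, -1.4]
gripper_width: 0.636
grasp_force: 64.0
```

```bash
python3 - <<'E'
from h import *
st();go(563.5,47.3,45,3)
E
```

```text
t26.82 [446.1 -22.9  48.1] head 26.1 F [ 0.7 -0.5 -1.4] w 0.636 g 64.0
t26.82 row dx -0.2727 dy 0.0227 dz 0.0072 yaw 0.2692 | dist mm 137 turn -23.1
```

{"method": "send_rows", "body": {"increments": [{"dx": -0.08,"dy": 0.006,"dz": 0,"yaw": 0.08,"claw": 1},{"dx": -0.16,"dy": 0.013,"dz": 0,"yaw": 0.16,"claw": 1},{"dx": -0.24,"dy": 0.02,"dz": 0,"yaw": 0.24,"claw": 1},{"dx": -0.273,"dy": 0.023,"dz": 0,"yaw": 0.269,"claw": 1},{"dx": -0.273,"dy": 0.023,"dz": 0,"yaw": 0.269,"claw": 1},{"dx": -0.273,"dy": 0.023,"dz": 0,"yaw": 0.269,"claw": 1}]}}

```text
time: 27.58
tool_pos: [0.56, 0.0478, 0.0443]
tool_rot: [-0.002, -0.027, 1.0, 0.0]
contact_force: [-0.3, -1.0, -3.0]
gripper_width: 0.637
grasp_force: 64.0
```

```bash
python3 - <<'E'
from h import *
st();c,f=snap('wrist','y1')
for k in blobs(f,'yellow',amin=200): print(cv2.boundingRect(k),rect(c,k,.105))
go(563.5,47.3,-30.5,3)
go(653.4,52,-30.5,3)
E
```

```text
t27.57 [560.   47.8  44.3] head 3.0 F [-0.3 -1.  -3. ] w 0.637 g 64.0
(203, 258, 108, 92) [572.4  48.   46.4  45.3   3.9]
(208, 234, 97, 12) [540.8  45.9  39.6   4.9 -87. ]
t27.62 row dx -0.0069 dy -0.0011 dz 0.1505 yaw 0.0002 | dist mm 75 turn -0.0
t27.62 row dx -0.1870 dy -0.0012 dz 0.1500 yaw 0.0002 | dist mm 120 turn -0.0
```

{"method": "send_rows", "body": {"increments": [{"dx": -0.007,"dy": -0.001,"dz": 0.06,"yaw": 0,"claw": 1},{"dx": -0.007,"dy": -0.001,"dz": 0.11,"yaw": 0,"claw": 1},{"dx": -0.007,"dy": -0.001,"dz": 0.14,"yaw": 0,"claw": 1},{"dx": -0.007,"dy": -0.001,"dz": 0.152,"yaw": 0,"claw": 1},{"dx": -0.007,"dy": -0.001,"dz": 0.152,"yaw": 0,"claw": 1}]}}

```text
time: 28.25
tool_pos: [0.5653, 0.0476, -0.0297]
tool_rot: [0.0, -0.026, 1.0, -0.0]
contact_force: [0.1, -0.2, -2.0]
gripper_width: 0.633
grasp_force: 64.0
```

{"method": "send_rows", "body": {"increments": [{"dx": -0.02,"dy": 0,"dz": 0,"yaw": 0,"claw": 1},{"dx": -0.04,"dy": 0,"dz": 0,"yaw": 0,"claw": 1},{"dx": -0.06,"dy": 0,"dz": 0,"yaw": 0,"claw": 1},{"dx": -0.08,"dy": 0,"dz": 0,"yaw": 0,"claw": 1},{"dx": -0.1,"dy": 0,"dz": 0,"yaw": 0,"claw": 1},{"dx": -0.1,"dy": 0,"dz": 0,"yaw": 0,"claw": 1}]}}

```text
time: 29.0
tool_pos: [0.6169, 0.0499, -0.0295]
tool_rot: [0.001, -0.026, 1.0, -0.0]
contact_force: [1.8, -3.0, -1.9]
gripper_width: 0.636
grasp_force: 63.9
```

{"method": "send_rows", "body": {"increments": [{"dx": 0,"dy": 0,"dz": 0.004,"yaw": 0,"claw": 1},{"dx": -0.015,"dy": 0,"dz": 0.004,"yaw": 0,"claw": 1},{"dx": -0.03,"dy": 0,"dz": 0.004,"yaw": 0,"claw": 1},{"dx": -0.045,"dy": 0,"dz": 0.004,"yaw": 0,"claw": 1},{"dx": -0.055,"dy": 0,"dz": 0.004,"yaw": 0,"claw": 1},{"dx": -0.055,"dy": 0,"dz": 0.004,"yaw": 0,"claw": 1}]}}

```text
time: 29.75
tool_pos: [0.6425, 0.0514, -0.0321]
tool_rot: [-0.0, -0.026, 1.0, -0.0]
contact_force: [-0.3, -4.9, -1.7]
gripper_width: 0.639
grasp_force: 64.0
```

{"method": "send_rows", "body": {"increments": [{"dx": -0.006,"dy": 0,"dz": 0,"yaw": 0,"claw": 1},{"dx": -0.012,"dy": 0,"dz": 0,"yaw": 0,"claw": 1},{"dx": -0.012,"dy": 0,"dz": 0,"yaw": 0,"claw": 1}]}}

```text
time: 30.12
tool_pos: [0.6473, 0.0517, -0.0323]
tool_rot: [-0.001, -0.026, 1.0, -0.0]
contact_force: [-3.4, -4.7, -0.2]
gripper_width: 0.637
grasp_force: 64.3
```

{"method": "send_rows", "body": {"increments": [{"dx": -0.006,"dy": -0.004,"dz": 0,"yaw": 0,"claw": 1},{"dx": -0.01,"dy": -0.004,"dz": 0,"yaw": 0,"claw": 1},{"dx": -0.01,"dy": -0.004,"dz": 0,"yaw": 0,"claw": 1}]}}

```text
time: 30.5
tool_pos: [0.6468, 0.0516, -0.0324]
tool_rot: [-0.008, -0.026, 1.0, 0.001]
contact_force: [-22.4, -1.5, 13.3]
gripper_width: 0.638
grasp_force: 66.0
```

{"method": "send_rows", "body": {"increments": [{"dx": -0.004,"dy": 0,"dz": 0,"yaw": 0,"claw": 1},{"dx": -0.008,"dy": 0,"dz": 0,"yaw": 0,"claw": 1},{"dx": -0.008,"dy": 0,"dz": 0,"yaw": 0,"claw": 1}]}}

```text
time: 30.88
tool_pos: [0.6468, 0.0522, -0.0326]
tool_rot: [-0.013, -0.028, 1.0, 0.001]
contact_force: [-34.9, -1.8, 24.2]
gripper_width: 0.635
grasp_force: 67.7
```

{"method": "send_rows", "body": {"increments": [{"dx": 0.016,"dy": 0,"dz": 0,"yaw": 0,"claw": 1},{"dx": 0.016,"dy": 0,"dz": 0,"yaw": 0,"claw": 1},{"dx": 0.016,"dy": 0,"dz": 0,"yaw": 0,"claw": 0},{"dx": 0.016,"dy": 0,"dz": 0,"yaw": 0,"claw": -1},{"dx": 0.016,"dy": 0,"dz": -0.002,"yaw": 0,"claw": -1},{"dx": 0.016,"dy": 0,"dz": -0.1,"yaw": 0,"claw": -1},{"dx": 0.016,"dy": 0,"dz": -0.2,"yaw": 0,"claw": -1},{"dx": -0.1,"dy": -0.1,"dz": -0.4,"yaw": 0,"claw": -1},{"dx": -0.18,"dy": -0.18,"dz": -0.56,"yaw": 0,"claw": -1},{"dx": -0.18,"dy": -0.18,"dz": -0.56,"yaw": 0,"claw": -1},{"dx": -0.18,"dy": -0.18,"dz": -0.56,"yaw": 0,"claw": -1}]}}

```text
time: 32.25
tool_pos: [0.7551, -0.0363, 0.2532]
tool_rot: [0.004, -0.026, 1.0, -0.001]
contact_force: [0.4, -0.0, 0.6]
gripper_width: 0.999
grasp_force: 0.0
```

```bash
cat > chk.py <<'E'
from h import *
st();c,f=snap('wrist','chk')
for col in('red','yellow','green','blue'):
    for k in blobs(f,col,amin=300):
        z=.031 if (plane(c,k[:,0],.03)[:,0].mean()>.705) else .02
        r=rect(c,k,z);d=(R.from_euler('z',-3,degrees=True).as_matrix()@np.r_[r[:2]-[696.6,-39],0])[:2]
        print(col,r,'dock',d.round(1))
        if z==.02:
            w=(plane(c,k[:,0],z)*1000)[:,:2]-[696.6,-39];w=w@R.from_euler('z',3,degrees=True).as_matrix()[:2,:2];print('   dock extents',w.min(0).round(1),w.max(0).round(1))
E
python3 chk.py; python3 - <<'E'
from h import *
# red at start in d1 with the same measure
f=cv2.imread('pics/d1.png')[:,:,::-1]
k=[k for k in blobs(f,'red',amin=300)][0];print(cv2.boundingRect(k))
E
```

```text
t32.25 [755.1 -36.3 253.2] head 3.0 F [ 0.4 -0.   0.6] w 0.999 g 0.0
red [ 889.7 -365.8  100.4   12.5  -46.2] dock [ 175.7 -336.5]
yellow [720.8  54.8  59.8  38.8 -87.1] dock [29.1 92.4]
yellow [663.7  51.7  47.5  44.8 -87.1] dock [-28.1  92.3]
   dock extents [-50.5  68.6] [ -5.6 116.1]
green [725.5 -37.6  57.6  36.3 -87.1] dock [28.9 -0.1]
blue [ 730.8 -130.2   58.    37.6  -87.1] dock [ 29.4 -92.9]
(241, 85, 38, 38)
```

Yellow is home (same tag-to-drive offset as red had). Next, blue.

```bash
python3 - <<'E'
from h import *
go(444,136.7,105,8.4)
c,f=snap('top')
for k in blobs(f,'blue'): print('top blue',rect(c,k,.02))
E
```

```text
t32.30 row dx 0.6124 dy 0.3818 dz 0.2946 yaw -0.0642 | dist mm 390 turn 5.5
top blue [480.6 143.7  83.8  39.7   8. ]
```

{"method": "send_rows", "body": {"increments": [{"dx": 0.612,"dy": 0.382,"dz": 0,"yaw": -0.064,"claw": -1},{"dx": 0.612,"dy": 0.382,"dz": 0,"yaw": -0.064,"claw": -1},{"dx": 0.612,"dy": 0.382,"dz": 0.1,"yaw": -0.064,"claw": -1},{"dx": 0.612,"dy": 0.382,"dz": 0.2,"yaw": -0.064,"claw": -1},{"dx": 0.612,"dy": 0.382,"dz": 0.295,"yaw": -0.064,"claw": -1},{"dx": 0.612,"dy": 0.382,"dz": 0.295,"yaw": -0.064,"claw": -1},{"dx": 0.612,"dy": 0.382,"dz": 0.295,"yaw": -0.064,"claw": -1},{"dx": 0.612,"dy": 0.382,"dz": 0.295,"yaw": -0.064,"claw": -1},{"dx": 0.612,"dy": 0.382,"dz": 0.295,"yaw": -0.064,"claw": -1},{"dx": 0.612,"dy": 0.382,"dz": 0.295,"yaw": -0.064,"claw": -1}]}}

```text
time: 33.6
tool_pos: [0.4384, 0.1398, 0.1021]
tool_rot: [0.001, -0.074, 0.997, 0.0]
contact_force: [-0.1, 0.2, -0.8]
gripper_width: 1.001
grasp_force: 0.0
```

```bash
python3 - <<'E'
from h import *
st();c,f=snap('wrist')
for k in blobs(f,'blue',amin=300): print(cv2.boundingRect(k),rect(c,k,.02));r=rect(c,k,.02);a=np.radians(r[4]);go(r[0]-38*np.cos(a),r[1]-38*np.sin(a),-32,r[4])
E
```

```text
t33.60 [438.4 139.8 102.1] head 8.5 F [-0.1  0.2 -0.8] w 1.001 g 0.0
(225, 185, 55, 93) [478.7 141.6  89.8  47.3   8.4]
t33.65 row dx -0.0037 dy -0.0082 dz 0.2680 yaw 0.0008 | dist mm 134 turn -0.1
```

{"method": "send_rows", "body": {"increments": [{"dx": -0.004,"dy": -0.007,"dz": 0.1,"yaw": 0,"claw": -1},{"dx": -0.004,"dy": -0.007,"dz": 0.17,"yaw": 0,"claw": -1},{"dx": -0.004,"dy": -0.007,"dz": 0.22,"yaw": 0,"claw": -1},{"dx": -0.004,"dy": -0.007,"dz": 0.25,"yaw": 0,"claw": -1},{"dx": -0.004,"dy": -0.007,"dz": 0.267,"yaw": 0,"claw": -1},{"dx": -0.004,"dy": -0.007,"dz": 0.267,"yaw": 0,"claw": -1}]}}

```text
time: 34.4
tool_pos: [0.4396, 0.1368, -0.0327]
tool_rot: [0.0, -0.074, 0.997, -0.0]
contact_force: [0.5, 0.2, -0.0]
gripper_width: 0.999
grasp_force: 0.0
```

{"method": "send_rows", "body": {"increments": [{"dx": 0,"dy": 0,"dz": 0,"yaw": 0,"claw": -0.2},{"dx": 0,"dy": 0,"dz": 0,"yaw": 0,"claw": 0.2},{"dx": 0,"dy": 0,"dz": 0,"yaw": 0,"claw": 1},{"dx": 0,"dy": 0,"dz": 0,"yaw": 0,"claw": 1},{"dx": 0,"dy": 0,"dz": 0,"yaw": 0,"claw": 1},{"dx": 0,"dy": 0,"dz": 0,"yaw": 0,"claw": 1}]}}

```text
time: 35.15
tool_pos: [0.4405, 0.1371, -0.0315]
tool_rot: [0.001, -0.074, 0.997, 0.0]
contact_force: [-0.4, -0.2, 6.4]
gripper_width: 0.634
grasp_force: 64.6
```

{"method": "send_rows", "body": {"increments": [{"dx": 0,"dy": 0,"dz": -0.04,"yaw": 0,"claw": 1},{"dx": 0,"dy": 0,"dz": -0.1,"yaw": 0,"claw": 1},{"dx": 0,"dy": 0,"dz": -0.2,"yaw": 0,"claw": 1},{"dx": 0,"dy": 0,"dz": -0.25,"yaw": 0,"claw": 1},{"dx": 0,"dy": 0,"dz": -0.25,"yaw": 0,"claw": 1}]}}

```text
time: 35.78
tool_pos: [0.4406, 0.1371, 0.094]
tool_rot: [0.002, -0.074, 0.997, 0.0]
contact_force: [-0.2, -0.5, -2.3]
gripper_width: 0.635
grasp_force: 64.0
```

```bash
python3 - <<'E'
from h import *
st()
# blue bay mouth
m=np.array([701.5,-130.5]);u=np.array([np.cos(np.radians(3)),np.sin(np.radians(3))]);p=m-(44+90)*u;print(p)
go(*p,90,3)
E
```

```text
t35.77 [440.6 137.1  94. ] head 8.5 F [-0.2 -0.5 -2.3] w 0.635 g 64.0
[ 567.68364234 -137.51301814]
t35.77 row dx -0.1699 dy -0.5808 dz 0.0088 yaw 0.0643 | dist mm 303 turn -5.5
```

{"method": "send_rows", "body": {"increments": [{"dx": -0.04,"dy": -0.1,"dz": 0,"yaw": 0.02,"claw": 1},{"dx": -0.06,"dy": -0.2,"dz": 0,"yaw": 0.04,"claw": 1},{"dx": -0.09,"dy": -0.3,"dz": 0,"yaw": 0.064,"claw": 1},{"dx": -0.12,"dy": -0.4,"dz": 0,"yaw": 0.064,"claw": 1},{"dx": -0.15,"dy": -0.5,"dz": 0,"yaw": 0.064,"claw": 1},{"dx": -0.17,"dy": -0.581,"dz": 0,"yaw": 0.064,"claw": 1},{"dx": -0.17,"dy": -0.581,"dz": 0,"yaw": 0.064,"claw": 1},{"dx": -0.17,"dy": -0.581,"dz": 0,"yaw": 0.064,"claw": 1}]}}

```text
time: 36.78
tool_pos: [0.5647, -0.137, 0.0896]
tool_rot: [-0.002, -0.026, 1.0, 0.001]
contact_force: [-0.5, 0.6, -1.9]
gripper_width: 0.636
grasp_force: 64.2
```

```bash
python3 - <<'E'
from h import *
st();c,f=snap('wrist')
for k in blobs(f,'blue',amin=200): print(cv2.boundingRect(k))
go(567.7,-137.5,-31,3)
E
```

```text
t36.77 [ 564.7 -137.    89.6] head 3.0 F [-0.5  0.6 -1.9] w 0.636 g 64.2
(204, 257, 106, 93)
(210, 234, 94, 10)
t36.83 row dx -0.0063 dy -0.0025 dz 0.2422 yaw 0.0006 | dist mm 121 turn -0.1
```

{"method": "send_rows", "body": {"increments": [{"dx": -0.006,"dy": 0,"dz": 0.08,"yaw": 0,"claw": 1},{"dx": -0.006,"dy": 0,"dz": 0.16,"yaw": 0,"claw": 1},{"dx": -0.006,"dy": 0,"dz": 0.21,"yaw": 0,"claw": 1},{"dx": -0.006,"dy": 0,"dz": 0.235,"yaw": 0,"claw": 1},{"dx": -0.006,"dy": 0,"dz": 0.242,"yaw": 0,"claw": 1},{"dx": -0.006,"dy": 0,"dz": 0.242,"yaw": 0,"claw": 1}]}}

```text
time: 37.58
tool_pos: [0.57, -0.1377, -0.0279]
tool_rot: [0.001, -0.027, 1.0, -0.0]
contact_force: [0.0, -0.7, -1.5]
gripper_width: 0.639
grasp_force: 64.2
```

{"method": "send_rows", "body": {"increments": [{"dx": -0.02,"dy": 0,"dz": 0,"yaw": 0,"claw": 1},{"dx": -0.04,"dy": 0,"dz": 0,"yaw": 0,"claw": 1},{"dx": -0.06,"dy": 0,"dz": 0,"yaw": 0,"claw": 1},{"dx": -0.08,"dy": 0,"dz": 0,"yaw": 0,"claw": 1},{"dx": -0.1,"dy": 0,"dz": 0,"yaw": 0,"claw": 1},{"dx": -0.1,"dy": 0,"dz": 0,"yaw": 0,"claw": 1}]}}

```text
time: 38.33
tool_pos: [0.6201, -0.1351, -0.0288]
tool_rot: [0.0, -0.027, 1.0, -0.0]
contact_force: [1.3, 0.7, -1.9]
gripper_width: 0.637
grasp_force: 64.2
```

{"method": "send_rows", "body": {"increments": [{"dx": 0,"dy": 0,"dz": 0.005,"yaw": 0,"claw": 1},{"dx": -0.015,"dy": 0,"dz": 0.005,"yaw": 0,"claw": 1},{"dx": -0.03,"dy": 0,"dz": 0.005,"yaw": 0,"claw": 1},{"dx": -0.045,"dy": 0,"dz": 0.005,"yaw": 0,"claw": 1},{"dx": -0.056,"dy": 0,"dz": 0.005,"yaw": 0,"claw": 1},{"dx": -0.056,"dy": 0,"dz": 0.005,"yaw": 0,"claw": 1}]}}

```text
time: 39.08
tool_pos: [0.6478, -0.1335, -0.0314]
tool_rot: [0.0, -0.026, 1.0, -0.0]
contact_force: [0.7, 0.5, -1.2]
gripper_width: 0.635
grasp_force: 64.4
```

{"method": "send_rows", "body": {"increments": [{"dx": -0.006,"dy": 0,"dz": 0,"yaw": 0,"claw": 1},{"dx": -0.012,"dy": 0,"dz": 0,"yaw": 0,"claw": 1},{"dx": -0.012,"dy": 0,"dz": 0,"yaw": 0,"claw": 1}]}}

```text
time: 39.45
tool_pos: [0.6536, -0.1332, -0.0313]
tool_rot: [0.0, -0.026, 1.0, -0.0]
contact_force: [0.6, -0.3, -1.0]
gripper_width: 0.633
grasp_force: 64.4
```

{"method": "send_rows", "body": {"increments": [{"dx": -0.006,"dy": 0,"dz": 0,"yaw": 0,"claw": 1},{"dx": -0.01,"dy": 0,"dz": 0,"yaw": 0,"claw": 1},{"dx": -0.01,"dy": 0,"dz": 0,"yaw": 0,"claw": 1}]}}

```text
time: 39.83
tool_pos: [0.6579, -0.133, -0.0314]
tool_rot: [-0.0, -0.026, 1.0, -0.0]
contact_force: [-2.2, -0.2, 0.9]
gripper_width: 0.634
grasp_force: 64.6
```

{"method": "send_rows", "body": {"increments": [{"dx": -0.004,"dy": 0,"dz": 0,"yaw": 0,"claw": 1},{"dx": -0.008,"dy": 0,"dz": 0,"yaw": 0,"claw": 1},{"dx": -0.008,"dy": 0,"dz": 0,"yaw": 0,"claw": 1}]}}

```text
time: 40.2
tool_pos: [0.6576, -0.133, -0.0315]
tool_rot: [-0.006, -0.027, 1.0, 0.0]
contact_force: [-17.1, 0.0, 13.2]
gripper_width: 0.637
grasp_force: 65.9
```

At the stop. Unload, release, and check.

{"method": "send_rows", "body": {"increments": [{"dx": 0.01,"dy": 0,"dz": 0,"yaw": 0,"claw": 1},{"dx": 0.01,"dy": 0,"dz": 0,"yaw": 0,"claw": 1},{"dx": 0.01,"dy": 0,"dz": 0,"yaw": 0,"claw": 0},{"dx": 0.01,"dy": 0,"dz": 0,"yaw": 0,"claw": -1},{"dx": 0.01,"dy": 0,"dz": -0.002,"yaw": 0,"claw": -1},{"dx": 0.01,"dy": 0,"dz": -0.1,"yaw": 0,"claw": -1},{"dx": 0.01,"dy": 0,"dz": -0.2,"yaw": 0,"claw": -1},{"dx": -0.1,"dy": 0.1,"dz": -0.4,"yaw": 0,"claw": -1},{"dx": -0.18,"dy": 0.18,"dz": -0.56,"yaw": 0,"claw": -1},{"dx": -0.18,"dy": 0.18,"dz": -0.56,"yaw": 0,"claw": -1},{"dx": -0.18,"dy": 0.18,"dz": -0.56,"yaw": 0,"claw": -1}]}}

```text
time: 41.58
tool_pos: [0.7495, -0.0367, 0.2533]
tool_rot: [0.003, -0.027, 1.0, -0.0]
contact_force: [0.4, 0.0, -0.2]
gripper_width: 0.999
grasp_force: 0.0
```

```bash
python3 chk.py; python3 - <<'E'
from h import *
c,f=snap('top')
for k in blobs(f,'red'): print('top red',rect(c,k,.08))
go(456,-361.5,250,0)
c,f=snap('side')
a=cv2.resize(f[90:260,140:400],(780,510))
cv2.imwrite('pics/fin.png',a[:,:,::-1])
E
```

```text
t41.58 [749.5 -36.7 253.3] head 3.1 F [ 0.4  0.  -0.2] w 0.999 g 0.0
red [ 891.9 -367.2   98.6   12.4  -45.3] dock [ 177.9 -338. ]
yellow [633.9  49.3  90.1  47.5   3.2] dock [-58.   91.5]
   dock extents [-103.    67.6] [-13.1 115.3]
yellow [720.9  54.7  59.9  39.2 -87. ] dock [29.2 92.3]
green [725.8 -37.6  57.9  36.7 -86.9] dock [29.2 -0.1]
blue [ 730.7 -130.    58.5   36.7  -86.9] dock [ 29.3 -92.7]
top red [603.  -51.1 841.2 193.2  -8.6]
top red [ 86.4 118.1 428.7 200.3  88.1]
top red [450.5 352.5  88.   48.3  -5.6]
top red [ 878.4 -316.4   37.1   14.7  -28.4]
t41.67 row dx 0.6238 dy -0.6162 dz 0.0039 yaw 0.0368 | dist mm 438 turn -3.2
```

View pics/fin.png

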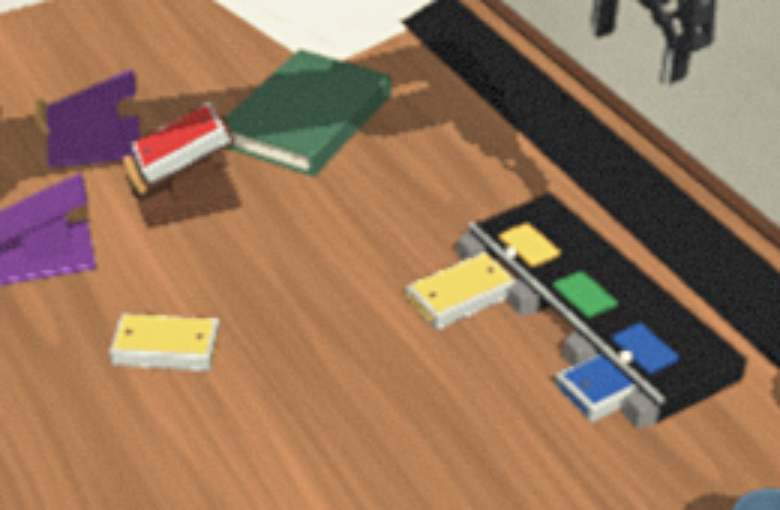

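The side view shows blue in its bay, red on the stand, but yellow has been knocked out of its bay (centre at dock x = -58 mm). Check blue, then push yellow back in.

```bash
python3 - <<'E'
from h import *
st();c,f=snap('wrist')
h=cv2.cvtColor(f,cv2.COLOR_RGB2HSV)
for k in blobs(f,'blue',vmin=30,smin=80,amin=100): print(cv2.boundingRect(k),rect(c,k,.02))
for p in((185,95),(185,105),(185,115)):print(h[p[1],p[0]])
for k in blobs(f,'yellow',amin=300): print('y',rect(c,k,.02))
m=np.array([692,53.5]);u=np.array([np.cos(np.radians(3)),np.sin(np.radians(3))])
E
```

```text
t41.73 [748.6 -37.7 250.9] head 3.1 F [0.4 0.  0. ] w 1.002 g 0.0
(161, 128, 49, 31) [ 732.6 -132.7   61.1   38.9  -86.9]
(0, 224, 38, 20) [ 870.9 -372.3   66.    11.2  -61.2]
[104 182 250]
[104 182 250]
[110  49 237]
y [633.9  49.3  89.6  47.6   3. ]
y [721.9  57.3  61.6  40.1 -86.9]
```

```bash
sed -i 's/blue=((105,125)/blue=((98,125)/' h.py; python3 chk.py|grep -A1 blue; python3 - <<'E'
from h import *
go(596,47.3,60,3.1);go(596,47.3,-32,3.1)
E
```

```text
blue [ 673.5 -133.2   46.4   43.9  -87. ] dock [-28.  -92.9]
   dock extents [ -49.9 -116.1] [ -6.  -69.7]
blue [ 730.6 -130.2   58.1   37.7  -87. ] dock [ 29.2 -92.9]
t41.83 row dx 0.2899 dy 0.1872 dz 0.3736 yaw -0.0012 | dist mm 254 turn 0.1
t41.83 row dx 0.2893 dy 0.1872 dz 0.5576 yaw -0.0012 | dist mm 328 turn 0.1
```

Blue is home (-57.1 to its tag). Regrip yellow.

{"method": "send_rows", "body": {"increments": [{"dx": 0.29,"dy": 0.187,"dz": 0.1,"yaw": 0,"claw": -1},{"dx": 0.29,"dy": 0.187,"dz": 0.15,"yaw": 0,"claw": -1},{"dx": 0.29,"dy": 0.187,"dz": 0.2,"yaw": 0,"claw": -1},{"dx": 0.29,"dy": 0.187,"dz": 0.3,"yaw": 0,"claw": -1},{"dx": 0.29,"dy": 0.187,"dz": 0.37,"yaw": 0,"claw": -1},{"dx": 0.29,"dy": 0.187,"dz": 0.45,"yaw": 0,"claw": -1},{"dx": 0.29,"dy": 0.187,"dz": 0.5,"yaw": 0,"claw": -1},{"dx": 0.29,"dy": 0.187,"dz": 0.54,"yaw": 0,"claw": -1},{"dx": 0.29,"dy": 0.187,"dz": 0.557,"yaw": 0,"claw": -1},{"dx": 0.29,"dy": 0.187,"dz": 0.557,"yaw": 0,"claw": -1}]}}

```text
time: 43.08
tool_pos: [0.5971, 0.0473, -0.0304]
tool_rot: [-0.001, -0.026, 1.0, 0.0]
contact_force: [-0.1, 0.7, 0.1]
gripper_width: 1.003
grasp_force: 0.0
```

{"method": "send_rows", "body": {"increments": [{"dx": 0,"dy": 0,"dz": 0,"yaw": 0,"claw": -0.2},{"dx": 0,"dy": 0,"dz": 0,"yaw": 0,"claw": 0.2},{"dx": 0,"dy": 0,"dz": 0,"yaw": 0,"claw": 1},{"dx": 0,"dy": 0,"dz": 0,"yaw": 0,"claw": 1},{"dx": 0,"dy": 0,"dz": 0,"yaw": 0,"claw": 1},{"dx": 0,"dy": 0,"dz": 0,"yaw": 0,"claw": 1}]}}

```text
time: 43.82
tool_pos: [0.5992, 0.0476, -0.0281]
tool_rot: [0.002, -0.026, 1.0, -0.0]
contact_force: [0.4, -0.0, 5.8]
gripper_width: 0.635
grasp_force: 64.5
```

```bash
python3 -c "
from h import *
st();go(647,51.5,-31.5,3)"
```

```text
t43.83 [599.2  47.6 -28.1] head 3.0 F [ 0.4 -0.   5.8] w 0.635 g 64.5
t43.83 row dx -0.0960 dy 0.0028 dz 0.0071 yaw 0.0003 | dist mm 48 turn -0.0
```

{"method": "send_rows", "body": {"increments": [{"dx": -0.02,"dy": 0,"dz": -0.003,"yaw": 0,"claw": 1},{"dx": -0.04,"dy": 0.001,"dz": -0.003,"yaw": 0,"claw": 1},{"dx": -0.06,"dy": 0.001,"dz": -0.003,"yaw": 0,"claw": 1},{"dx": -0.08,"dy": 0.001,"dz": -0.003,"yaw": 0,"claw": 1},{"dx": -0.09,"dy": 0.001,"dz": -0.003,"yaw": 0,"claw": 1},{"dx": -0.09,"dy": 0.001,"dz": -0.003,"yaw": 0,"claw": 1}]}}

```text
time: 44.58
tool_pos: [0.6437, 0.0505, -0.028]
tool_rot: [0.001, -0.026, 1.0, -0.0]
contact_force: [1.2, 0.1, 2.8]
gripper_width: 0.636
grasp_force: 64.3
```

{"method": "send_rows", "body": {"increments": [{"dx": -0.006,"dy": 0,"dz": 0.002,"yaw": 0,"claw": 1},{"dx": -0.012,"dy": 0,"dz": 0.002,"yaw": 0,"claw": 1},{"dx": -0.012,"dy": 0,"dz": 0.002,"yaw": 0,"claw": 1}]}}

```text
time: 44.95
tool_pos: [0.6487, 0.0508, -0.0281]
tool_rot: [-0.0, -0.026, 1.0, -0.0]
contact_force: [-5.0, 0.4, 9.8]
gripper_width: 0.631
grasp_force: 65.0
```

{"method": "send_rows", "body": {"increments": [{"dx": -0.006,"dy": 0,"dz": 0,"yaw": 0,"claw": 1},{"dx": -0.01,"dy": 0,"dz": 0,"yaw": 0,"claw": 1},{"dx": -0.01,"dy": 0,"dz": 0,"yaw": 0,"claw": 1}]}}

```text
time: 45.32
tool_pos: [0.6506, 0.0509, -0.0281]
tool_rot: [-0.004, -0.026, 1.0, -0.0]
contact_force: [-16.1, -1.3, 18.5]
gripper_width: 0.63
grasp_force: 65.9
```

{"method": "send_rows", "body": {"increments": [{"dx": 0,"dy": 0,"dz": -0.004,"yaw": 0,"claw": 1},{"dx": -0.006,"dy": 0,"dz": -0.004,"yaw": 0,"claw": 1},{"dx": -0.006,"dy": 0,"dz": -0.004,"yaw": 0,"claw": 1}]}}

```text
time: 45.7
tool_pos: [0.6503, 0.0509, -0.0281]
tool_rot: [-0.008, -0.026, 1.0, -0.0]
contact_force: [-20.0, -1.0, 17.3]
gripper_width: 0.631
grasp_force: 65.7
```

{"method": "send_rows", "body": {"increments": [{"dx": -0.004,"dy": 0,"dz": -0.002,"yaw": 0,"claw": 1},{"dx": -0.008,"dy": 0,"dz": -0.002,"yaw": 0,"claw": 1},{"dx": -0.008,"dy": 0,"dz": -0.002,"yaw": 0,"claw": 1}]}}

```text
time: 46.08
tool_pos: [0.6499, 0.051, -0.0281]
tool_rot: [-0.013, -0.026, 1.0, -0.0]
contact_force: [-31.8, -3.7, 24.3]
gripper_width: 0.631
grasp_force: 66.3
```

{"method": "send_rows", "body": {"increments": [{"dx": 0.016,"dy": 0,"dz": 0,"yaw": 0,"claw": 1},{"dx": 0.016,"dy": 0,"dz": 0,"yaw": 0,"claw": 1},{"dx": 0.016,"dy": 0,"dz": 0,"yaw": 0,"claw": 0},{"dx": 0.016,"dy": 0,"dz": 0,"yaw": 0,"claw": -1},{"dx": 0.016,"dy": 0,"dz": -0.002,"yaw": 0,"claw": -1},{"dx": 0.016,"dy": 0,"dz": -0.1,"yaw": 0,"claw": -1},{"dx": 0.016,"dy": 0,"dz": -0.2,"yaw": 0,"claw": -1},{"dx": -0.1,"dy": -0.1,"dz": -0.4,"yaw": 0,"claw": -1},{"dx": -0.18,"dy": -0.18,"dz": -0.56,"yaw": 0,"claw": -1},{"dx": -0.18,"dy": -0.18,"dz": -0.56,"yaw": 0,"claw": -1},{"dx": -0.18,"dy": -0.18,"dz": -0.56,"yaw": 0,"claw": -1}]}}

```text
time: 47.45
tool_pos: [0.7578, -0.0353, 0.2587]
tool_rot: [0.004, -0.026, 1.0, -0.001]
contact_force: [-0.6, 0.2, -0.0]
gripper_width: 0.995
grasp_force: 0.0
```

```bash
python3 chk.py; python3 -c "
from h import *
go(456,-361.5,250,0)
c,f=snap('top')
for k in blobs(f,'red'): print('top red',rect(c,k,.08))"
```

```text
t47.45 [757.8 -35.3 258.7] head 3.0 F [-0.6  0.2 -0. ] w 0.995 g 0.0
red [ 890.  -365.9  103.3   12.9  -48. ] dock [ 176.  -336.6]
yellow [720.9  54.5  60.1  40.3 -86.4] dock [29.2 92.1]
yellow [663.4  51.2  47.5  44.1 -87.1] dock [-28.4  91.8]
   dock extents [-50.5  68.1] [ -6.4 115.5]
green [726.4 -37.8  57.8  36.7 -87.1] dock [29.8 -0.4]
blue [ 673.5 -133.2   46.3   45.4  -87.5] dock [-28.  -92.9]
   dock extents [ -50.8 -116.1] [ -5.5 -69.6]
blue [ 730.5 -130.2   58.4   37.9  -87.1] dock [ 29.1 -92.8]
t47.50 row dx 0.6406 dy -0.6170 dz 0.0188 yaw 0.0337 | dist mm 445 turn -2.9
top red [618.3 -54.  847.2 194.2  -8.5]
top red [ 93.4 117.9 428.7 214.4  88.1]
top red [450.3 352.2  88.2  47.8  -4.5]
```

All in place. Press the button again.

{"method": "send_rows", "body": {"increments": [{"dx": 0.64,"dy": -0.617,"dz": 0,"yaw": 0.034,"claw": 1},{"dx": 0.64,"dy": -0.617,"dz": 0,"yaw": 0.034,"claw": 1},{"dx": 0.64,"dy": -0.617,"dz": 0,"yaw": 0.034,"claw": 1},{"dx": 0.64,"dy": -0.617,"dz": 0,"yaw": 0.034,"claw": 1},{"dx": 0.64,"dy": -0.617,"dz": 0,"yaw": 0.034,"claw": 1},{"dx": 0.64,"dy": -0.617,"dz": 0,"yaw": 0.034,"claw": 1},{"dx": 0.64,"dy": -0.617,"dz": 0,"yaw": 0.034,"claw": 1},{"dx": 0.64,"dy": -0.617,"dz": 0,"yaw": 0.034,"claw": 1},{"dx": 0.64,"dy": -0.617,"dz": 0.1,"yaw": 0.034,"claw": 1},{"dx": 0.64,"dy": -0.617,"dz": 0.2,"yaw": 0.034,"claw": 1},{"dx": 0.64,"dy": -0.617,"dz": 0.3,"yaw": 0.034,"claw": 1},{"dx": 0.64,"dy": -0.617,"dz": 0.4,"yaw": 0.034,"claw": 1},{"dx": 0.64,"dy": -0.617,"dz": 0.4,"yaw": 0.034,"claw": 1}]}}

```text
time: 49.18
tool_pos: [0.4489, -0.3539, 0.0476]
tool_rot: [-0.004, -0.002, 1.0, 0.004]
contact_force: [-0.0, -0.8, -0.1]
gripper_width: -0.001
grasp_force: 0.0
```

```bash
python3 -c "
from h import *
st();go(456,-361.5,-11,0)"
```

```text
t49.17 [ 448.9 -353.9   47.6] head 0.2 F [-0.  -0.8 -0.1] w -0.001 g 0.0
t49.17 row dx -0.0151 dy -0.0163 dz 0.1169 yaw 0.0021 | dist mm 60 turn -0.2
```

{"method": "send_rows", "body": {"increments": [{"dx": -0.015,"dy": -0.015,"dz": 0.05,"yaw": 0,"claw": 1},{"dx": -0.015,"dy": -0.015,"dz": 0.09,"yaw": 0,"claw": 1},{"dx": -0.015,"dy": -0.015,"dz": 0.117,"yaw": 0,"claw": 1},{"dx": -0.015,"dy": -0.015,"dz": 0.117,"yaw": 0,"claw": 1}]}}

```text
time: 49.68
tool_pos: [0.4587, -0.3652, -0.0058]
tool_rot: [-0.001, -0.001, 1.0, 0.001]
contact_force: [0.7, 0.8, -0.1]
gripper_width: 0.001
grasp_force: 0.0
```

{"method": "send_rows", "body": {"increments": [{"dx": 0,"dy": 0,"dz": 0.006,"yaw": 0,"claw": 1},{"dx": 0,"dy": 0,"dz": 0.01,"yaw": 0,"claw": 1},{"dx": 0,"dy": 0,"dz": 0.01,"yaw": 0,"claw": 1}]}}

```text
time: 50.05
tool_pos: [0.4594, -0.3663, -0.0096]
tool_rot: [0.0, -0.001, 1.0, -0.0]
contact_force: [0.8, 0.2, 0.5]
gripper_width: -0.002
grasp_force: 0.0
```

{"method": "send_rows", "body": {"increments": [{"dx": 0,"dy": 0,"dz": 0.004,"yaw": 0,"claw": 1},{"dx": 0,"dy": 0,"dz": 0.006,"yaw": 0,"claw": 1},{"dx": 0,"dy": 0,"dz": 0.006,"yaw": 0,"claw": 1}]}}

```text
time: 50.42
tool_pos: [0.4592, -0.3661, -0.0131]
tool_rot: [-0.0, -0.001, 1.0, 0.0]
contact_force: [-0.2, -0.2, 0.3]
gripper_width: 0.001
grasp_force: 0.0
```

{"method": "send_rows", "body": {"increments": [{"dx": 0.006,"dy": 0.009,"dz": -0.004,"yaw": 0,"claw": 1},{"dx": 0.006,"dy": 0.009,"dz": 0.004,"yaw": 0,"claw": 1},{"dx": 0.006,"dy": 0.009,"dz": 0.01,"yaw": 0,"claw": 1},{"dx": 0.006,"dy": 0.009,"dz": 0.01,"yaw": 0,"claw": 1}]}}

```text
time: 50.92
tool_pos: [0.4564, -0.3616, -0.0177]
tool_rot: [0.0, -0.001, 1.0, 0.0]
contact_force: [-0.6, 1.9, 3.1]
gripper_width: -0.003
grasp_force: 1.8
```

{"method": "send_rows", "body": {"increments": [{"dx": 0,"dy": 0,"dz": 0.003,"yaw": 0,"claw": 1},{"dx": 0,"dy": 0,"dz": 0.004,"yaw": 0,"claw": 1},{"dx": 0,"dy": 0,"dz": 0.004,"yaw": 0,"claw": 1}]}}

```text
time: 51.3
tool_pos: [0.4564, -0.3617, -0.0196]
tool_rot: [0.0, -0.001, 1.0, 0.0]
contact_force: [-0.8, 1.7, 5.3]
gripper_width: 0.0
grasp_force: 2.5
```

{"method": "send_rows", "body": {"increments": [{"dx": 0,"dy": 0,"dz": 0.003,"yaw": 0,"claw": 1},{"dx": 0,"dy": 0,"dz": 0.004,"yaw": 0,"claw": 1},{"dx": 0,"dy": 0,"dz": 0.004,"yaw": 0,"claw": 1}]}}

```text
time: 51.68
tool_pos: [0.4565, -0.3617, -0.0198]
tool_rot: [-0.0, -0.001, 1.0, 0.0]
contact_force: [-5.8, 4.5, 15.7]
gripper_width: 0.002
grasp_force: 7.8
```

Fully down. Lift off.

{"method": "send_rows", "body": {"increments": [{"dx": 0,"dy": 0,"dz": -0.1,"yaw": 0,"claw": 1},{"dx": 0,"dy": 0,"dz": -0.2,"yaw": 0,"claw": 1},{"dx": 0,"dy": 0,"dz": -0.3,"yaw": 0,"claw": 1},{"dx": 0,"dy": 0,"dz": -0.4,"yaw": 0,"claw": 1},{"dx": 0,"dy": 0,"dz": -0.4,"yaw": 0,"claw": 1},{"dx": 0,"dy": 0,"dz": -0.4,"yaw": 0,"claw": 1}]}}

```text
time: 52.42
tool_pos: [0.4559, -0.3615, 0.177]
tool_rot: [-0.0, -0.001, 1.0, 0.0]
contact_force: [-0.3, 0.8, -0.5]
gripper_width: -0.0
grasp_force: 0.0
```

```bash
python3 - <<'E'
from h import *
st();c,f=snap('top')
for col in('red','yellow','blue'):
    for k in blobs(f,col): print(col,rect(c,k,.08 if col=='red' else .02))
E
```

```text
t52.42 [ 455.9 -361.5  177. ] head 0.1 F [-0.3  0.8 -0.5] w -0.000 g 0.0
red [ 245.5 -360.5  750.3  196.   -42.2]
red [ 57.1  56.5 273.2 176.1  66.3]
red [450.5 352.5  88.2  48.4  -5.2]
red [  4.8 182.1  59.1  33.   88.1]
red [ 83.6 208.5  35.3  25.9 -46.9]
red [  4.6 139.9  43.5  17.9  28.2]
red [ 878.4 -316.4   37.1   14.7  -28.4]
yellow [337.4 131.   89.5  45.5 -34. ]
yellow [725.9  56.   66.7  44.1 -86.4]
yellow [665.8  54.   43.3  42.9  -1.3]
blue [ 735.  -128.1   59.    40.6   88.9]
blue [ 677.1 -130.8   41.4   39.9    3.2]
```

```bash
python3 -c "
from plant import manip
print(manip.job_done())"
```

```text
the job is handed in; nothing more can be done
None
```

I handed the job in at about 52 s. The red drive lies on the stand, the blue and yellow drives measured fully home in their tagged bays (no green drive was present), and the button was pressed fully down before and after; the hand-in returned no verdict.

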